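# Lock a nozzle holder with a slotted screw

## Task

Take the flat driver from its stand and lock the nozzle in its holder: seat the blade fully in the slot of the spring-loaded locking screw, press the head down gently (20 N at most) and keep it pressed while you turn it clockwise with the driver until it meets its stop, the tongue over the nozzle's foot. Then stand the driver back in its stand, handle up and right down on its collar, and let go. Keep the fingers off the screw and holder, and leave the other things where they lie.

Things in the scene. Friction and masses are not known exactly. Their poses are not given: they have to be found in the camera images.
- nozzle_holder: Bare aluminium block 70 (x) by 110 (y) by 26 mm high, fixed; origin at the centre of its underside, z up. A brass nozzle (30 mm foot, 44 mm tall, fixed) stands on it at y = +24 mm. At x = 0, y = -18 mm is the screw's axis: a dark 26 mm collar, top 45 mm above the worktop, with a flat tongue reaching 30 mm from the axis, and the bright slotted head above it. A short stop pin stands beside it.
- slot (a point): Centre of the floor of the slot in the bright steel screw head, on the screw's axis, moving with the head. z up, y along the slot (and out along the tongue), x across it. The slot is 4 mm wide with a 0.6 mm chamfer, 5 mm deep, open at both ends; the head is 22 mm across, its top face 5 mm above this point. The slot floor is 52 mm above the worktop when the head is up.
- lock_screw (a joint): Turning of the screw (tongue, collar and head together), rad; grows clockwise seen from above. It starts between 0 and 0.45; at the rigid stop, 1.3, tongue and slot point along the holder's +y, over the nozzle's foot. Friction of about 0.05 N m holds it wherever it is left. At the stop, do not twist it with more than about 0.2 N m.
- screw_head (a joint): How far the sprung head is pushed down, m: 0 is up, 0.003 is hard on its bottom. It takes 4 N to start moving and 4 N more for each mm (12 N at 2 mm, 16 N at the bottom). All the while the screw turns it should be down at least 1 mm, and never more than 2.6 mm: 10 to 13 N is right.
- flat_driver: Flat screwdriver, 127 mm long, 0.12 kg. Origin at the blade's tip, z up through the handle. Steel blade 12 mm wide (x), 2.4 mm thick (y), 16 mm long; round 8 mm shank; black 28 mm collar from 48 to 54 mm above the tip; black square handle 22 by 22 mm (flats square to x and y) from 54 to 124 mm. It starts upright in the stand, at any yaw; standing home its tip is 12 mm above the worktop.
- driver_stand: Wooden block 60 by 60 by 60 mm, fixed to the worktop; origin at the centre of its underside. In the middle of its top is a round hole 16 mm wide and 52 mm deep with a 2 mm chamfer; the driver's collar rests on the top.
- nozzle_1: Bystander: small brass nozzle, 44 mm tall, standing loose on the worktop.
- screwdriver: Bystander: cross-head screwdriver with orange handle, 192 mm, lying; not the tool for this slot.
- wood_tool: Bystander: slim wooden modelling tool, 187 mm, lying between stand and holder.
There are look-alikes about, which are no part of the job. What is shaped like the flat_driver but pink or white is not meant.

How it is judged (in metres and radians):
On the way, in this order (a step that is already met when the one before it is completed fails the run):
1. the driver is lifted clear of its stand (z of flat_driver in the frame of driver_stand above 0.065 m), for 0.1 s.
2. the blade sits at the bottom of the slot and presses the head down, the screw not yet home (horizontal distance between flat_driver and slot below 0.004 m and z of flat_driver in the frame of slot between -0.003 and 0.0025 m and angle between flat_driver's own z axis and vertical below 0.12 rad and value of joint screw_head above 0.001 m and value of joint lock_screw below 1.1 rad), for 0.1 s.
3. the screw is turned to its stop with the blade still seated and the head pressed down (horizontal distance between flat_driver and slot below 0.004 m and z of flat_driver in the frame of slot between -0.003 and 0.0025 m and angle between flat_driver's own z axis and vertical below 0.12 rad and value of joint screw_head above 0.001 m and value of joint lock_screw above 1.22 rad), for 0.1 s.
At the end, for the whole second after the job is handed in: The screw is within 0.08 rad of its stop (joint above 1.22), and the driver stands released and at rest in its stand, upright within 0.08 rad, its tip within 7 mm of the hole's axis and no more than 3.5 mm above its home height of 12 mm (value of joint lock_screw above 1.22 rad and horizontal distance between flat_driver and driver_stand below 0.007 m and z of flat_driver in the frame of driver_stand below 0.0155 m and angle between flat_driver's own z axis and vertical below 0.08 rad and linear speed of flat_driver below 0.02 m/s); the robot touches nothing.
It fails at once if the screw turns clockwise while the blade is not seated or the head is not pressed down (velocity of joint lock_screw above 0.1 rad/s and not (horizontal distance between flat_driver and slot below 0.004 m and z of flat_driver in the frame of slot between -0.003 and 0.0025 m and angle between flat_driver's own z axis and vertical below 0.12 rad and value of joint screw_head above 0.0008 m)).
It fails at once if the screw head is pushed onto its bottom (more than 2.7 mm down) (value of joint screw_head above 0.0027 m).
It fails at once if the slot or stop is strained: the contact forces of driver on screw and holder add up to more than 70 N (a press of 10 N with about 0.25 N m of torque) (contact force between flat_driver and nozzle_holder above 70 N).
It fails at once if the fingers touch the screw or its holder (contact force between the fingers and nozzle_holder above 1 N).
It fails at once if a bystander is moved more than 20 mm (distance of any of nozzle_1, screwdriver, wood_tool from where it was at the start of the episode above 0.02 m).
It also fails if it takes over 64 s, if anything falls off the work surface, if the arm or the gripper's body presses on something with over 40 N, if the wrist force passes 120 N, or if a joint passes its speed limit or range.

## Robot

A 6-joint arm with a two-finger parallel gripper is mounted at the origin on a cart in front of the work surface, level with it; the furniture and walls round the work are solid. World frame = base frame: x ahead of the robot, y to its left, z up, the work surface at z = 0. Lengths are in mm, angles in rad, forces in N, time in s.
With the tool pointing down it reaches from about 350 to 775 mm from the base axis. Payload 7.3 kg.
Tool frame: the origin (TCP) lies at the very end of the fingers, on their centre line; the grasp point (between the pads) lies 19 mm behind it; z points along the fingers, y is the line along which they close (so a half turn about z gives the same grasp; the last joint's range is limited). The gripper opens to 92 mm and grips with 3 to 60 N. Pads are 19 mm wide; open, the fingers measure 130 mm over their backs; the gripper's body (75 mm by 190 mm) begins 47 mm behind the grasp point.
Start: joints at [1.189, 0.342, 1.524, -0, 1.275, -0.146], TCP at [122.635, 510.495, 226.741] pointing down, gripper open.
Joint ranges: [-2.53, 2.53], [-0.77, 2.02], [0.04, 2.7], [-1, 4.14], [0.28, 2.66], [-3.11, 3.11]. Speed limits (rad/s): [2.57, 2.57, 3.14, 3.14, 3.14, 3.14].

## Interface

Orientations are given as a unit quaternion [w, x, y, z].
In Python, from workcell import observe, snapshot, camera_params, close_job, masks_of, tip_of gives the robot as it stands.
- The arm moves only by the tool step_arm, never from a script. Its argument "commands" is a list of rows, each an object of numbers: "hand": the opening, from -1 (shut) to 1 (fully open); "tx", "ty", "tz": the shift along the tool's x, y, z in mm; "roll": the turn about the tool's z in degrees. In form: [{"hand": .., "tx": .., "ty": .., "tz": .., "roll": ..}, ...]. A call has 1 to 12 rows; each row shifts and turns the commanded pose from where the row before left it, along the tool's axes as they then stand; what a row does not reach is not made up. A row lasts 1/8 s, in which the tool goes at most 62.5 mm and 10.7 degrees, less where a joint would pass 70% of its speed; a pose out of reach is approached as far as the arm can. A call is refused whole if a number of a shift passes 62.5 or a number of a turn 10.7, either way. A call with a gripper value outside its range is refused whole. The fingers move at their own pace and stop on an object; "grip_force" is the grip in N (left out, the last holds). Time passes only in rows, so rows that do not move let the fingers close. It gives the time, the measured TCP pose, the force, the opening and the grip force at its end, in the units of the state.
- observe(): the state, without advancing time (a new reading comes with each control period).
- snapshot(name): name is "side" or "top" or "wrist"; returns (picture, depth): 420x560x3 uint8, red, green, blue; 420x560 float32, mm along the optical axis (not along the pixel's ray), 0 where there is no reading.
- camera_params(name): a dict with "fx", "fy", "cx", "cy" (pixels), "rvec" (rotation vector, rad) and "tvec" (3), from world to camera coordinates, as OpenCV has them; the wrist camera has in their place "mount" (4x4, takes a point from camera to tool coordinates, whose origin is the TCP and whose axes are the flange's). Camera axes: x right, y down, z forward; pixel columns grow to the right and rows downward; lengths in mm; the calibration is good to about 2 mm. A picture is of the moment at which its call begins: read the wrist's pose just before it. camera_params takes no time and is no camera call.
- close_job(): hands the job in; it is judged then, once.
Trained networks look in the newest picture that a camera, given by its name, has taken for a name from the list of things; names that differ only in an ending like _2 or _b are one class to them, and where a whole thing is asked for, a point or a joint stands for the part that bears it (a point fixed in the world has none). Each returns a list of dicts, best first, with "conf" (0 to 1); they miss things now and then, are a little off and sometimes report something else, mostly with a low value. They report only what shows in the picture. A call takes as long as a camera call. They do not tell look-alikes from the thing itself.
- masks_of(camera, name): "mask" (420x560 bool, what is visible of it).
- tip_of(camera, name): "point" ([x, y, z] in mm, in the coordinates of the camera as it stood for that picture, good to about 4 mm: a listed point, or the origin of a listed thing).
The state is a dict: "time_s": time; "joint_pos": joint angles; "qvel": joint speeds; "effort": joint torques, N m; "tool_pos": TCP position; "eef_rot": TCP orientation; "ft_force": force on the tool from outside, world axes, zero at the start; "ft_torque": the same for the moment, N m; "opening": finger opening in mm; "grip_force": force on a finger pad.
Only numpy, scipy, OpenCV 4.12 (cv2) and the standard library are available. Lean on these libraries where they do the work, as an engineer would, in place of code of your own. Each camera call takes 0.05 s, during which the arm holds its last target. There are 200 camera calls.

## Working session

There is one attempt and no reset: what is moved stays moved. The work goes in short steps, Python scripts to look and compute and a tool call to move; the robot and the scene stay as the last step left them, time stands still between calls to the robot, and variables do not carry over. Pictures are saved under pics/ and viewed, at most 10 in all, crops included, and the job is handed in when it is done.

Besides the shell and the picture viewer there is one more tool, called after "Emit:" by a JSON object that holds its "name" and its "arguments". step_arm: Moves the arm, as the interface text tells. Its arguments: {"type":"object","properties":{"commands":{"type":"array","items":{"type":"object","properties":{"hand":{"type":"number"},"tx":{"type":"number"},"ty":{"type":"number"},"tz":{"type":"number"},"roll":{"type":"number"}}}},"grip_force":{"type":"number"}},"required":["commands"]}

```bash
ls; mkdir -p pics
cat > h.py <<'E'
import numpy as np, cv2
from workcell import *
from scipy.spatial.transform import Rotation as R
def T_world_cam(n):
    p=camera_params(n)
    if 'mount' in p:
        s=observe(); w,x,y,z=s['eef_rot']; T=np.eye(4); T[:3,:3]=R.from_quat([x,y,z,w]).as_matrix(); T[:3,3]=s['tool_pos']
        return T@np.array(p['mount']),p
    T=np.eye(4); T[:3,:3]=cv2.Rodrigues(np.array(p['rvec'],float))[0]; T[:3,3]=np.ravel(p['tvec'])
    return np.linalg.inv(T),p
def shot(n):
    T,p=T_world_cam(n); im,d=snapshot(n); return T,p,im,d
def cloud(T,p,d):
    v,u=np.mgrid[:d.shape[0],:d.shape[1]]
    P=np.stack([(u-p['cx'])/p['fx']*d,(v-p['cy'])/p['fy']*d,d],-1)
    return P@T[:3,:3].T+T[:3,3]
def tw(T,q): return T[:3,:3]@np.array(q)+T[:3,3]
def save(n,im): cv2.imwrite('pics/'+n,im[...,::-1])
E
python3 - <<'E'
from h import *
np.set_printoptions(precision=1,suppress=True)
s=observe();print(s)
ims=[]
for n in ['side','top']:
    T,p,im,d=shot(n); C=cloud(T,p,d); ims.append(im); print(n,T[:3,3],p['fx'])
    for k in ['nozzle_holder','slot','flat_driver','driver_stand','nozzle_1','screwdriver','wood_tool']:
        print(k,[(round(r['conf'],2),tw(T,r['point'])) for r in tip_of(n,k)])
    for k in ['flat_driver','driver_stand','nozzle_holder']:
        for r in masks_of(n,k):
            m=r['mask']; v,u=np.nonzero(m); print(' mask',k,round(r['conf'],2),u.min(),u.max(),v.min(),v.max(),np.median(C[m],0))
    save(n+'1.png',im)
E
```

```text
pics
{'time_s': 0.0, 'joint_pos': array([ 1.2,  0.3,  1.5,  0. ,  1.3, -0.1]), 'qvel': array([ 0.,  0.,  0.,  0., -0., -0.]), 'effort': array([ -0. , -43.1, -24.4,   0.1,   0.1,  -0. ]), 'tool_pos': array([122.5, 510.1, 226. ]), 'eef_rot': array([-0. ,  0.1,  1. , -0. ]), 'ft_force': array([ 0.4,  0.1, -0.5]), 'ft_torque': array([ 0. , -0.1,  0. ]), 'grip_force': 0.0, 'opening': 91.82575796074941}
side [ 213.5 -701.8  472.8] 411.6020233981295
nozzle_holder [(0.8, array([ 503.9, -159. ,    0.7])), (0.15, array([ 524.3, -298.1,    1.7]))]
slot [(0.57, array([ 500.1, -172.9,   52.2]))]
flat_driver [(0.93, array([642.6, 100.3,   1.3])), (0.91, array([511.8, 109.8,   2.3])), (0.78, array([471.4, 218.2,  -2.8])), (0.57, array([666.8, 203.4,  -1.2]))]
driver_stand [(0.85, array([582.3, 197.3,   2.3]))]
nozzle_1 []
screwdriver [(0.97, array([ 525.9, -303.3,    1.8]))]
wood_tool [(0.76, array([547.1,   7.7,   0.9]))]
 mask flat_driver 0.94 252 262 146 194 [641.6 100.1  88.2]
 mask flat_driver 0.64 198 211 156 206 [509.6 100.7  86.9]
 mask flat_driver 0.62 168 180 144 190 [472.3 204.6  86. ]
 
[... 656 characters left out ...]
iver_stand [(0.93, array([581.5, 201.6,   1.3]))]
nozzle_1 [(0.45, array([ 699.3, -158.5,   -0.5]))]
screwdriver [(0.85, array([ 524.1, -298.7,    2.8]))]
wood_tool [(0.84, array([546.7,  12. ,  -0.6])), (0.49, array([582.2, 195.1,  14.1])), (0.33, array([ 524.2, -297.3,    1.7]))]
 mask flat_driver 0.92 194 228 170 187 [648.5 146.8  82.8]
 mask flat_driver 0.72 166 184 246 259 [474.9 211.6 114.3]
 mask flat_driver 0.68 171 189 144 170 [697.7 214.2  94.3]
 mask flat_driver 0.61 219 230 239 265 [475.1 103.6  91.5]
 mask flat_driver 0.54 176 193 200 213 [577.5 191.1 126. ]
 mask driver_stand 0.61 173 206 195 224 [569.5 185.1  59.2]
 mask nozzle_holder 0.7 311 362 221 264 [ 506.2 -156.7   26.5]
```

Run:
```python
import cv2
t=cv2.imread('pics/top1.png'); s=cv2.imread('pics/side1.png')
a=cv2.resize(t[130:280,150:400],(800,480)); 
b=cv2.resize(s[120:300,150:390],(800,600))
cv2.imwrite('pics/topc.png',a); cv2.imwrite('pics/sidec.png',b)
```

```text
(no output)
```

View pics/topc.png

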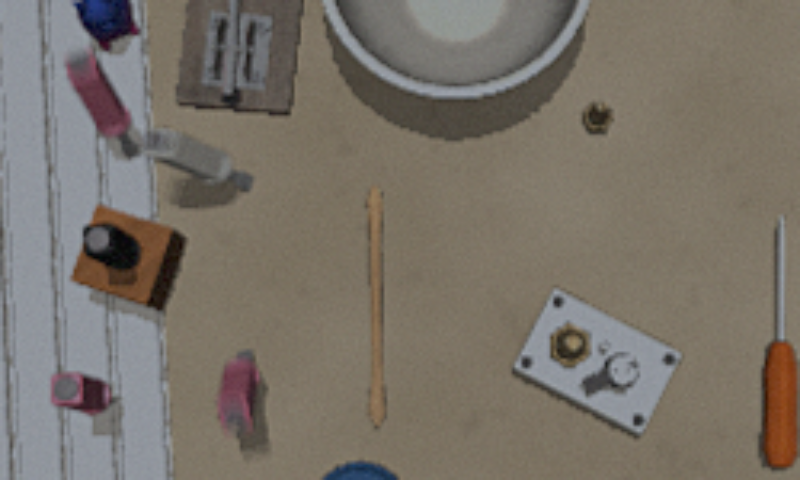

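View pics/sidec.png

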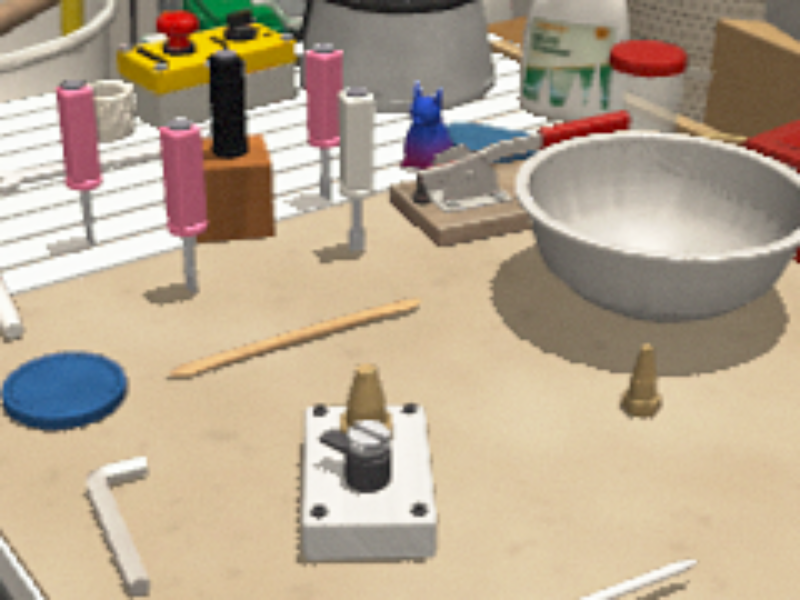

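The black-handled driver in the wooden stand (top-crop px 110,245; side-crop 228,105) fits the description. The look-alikes are pink (side-crop 78,135 / 183,175 / 323,95) and white (357,140). The holder is at top-crop 597,360, with the tongue pointing lower-left. I'll go closer with the wrist camera, which will also give me the confirming crop.

```bash
cat >> h.py <<'E'
def rot():
    w,x,y,z=observe()['eef_rot']; return R.from_quat([x,y,z,w]).as_matrix()
def plan(tgt,yaw=None):
    # yaw: world angle of tool y axis (mod pi); prints shift in the tool frame (before rolling) and roll
    s=observe(); M=rot(); d=M.T@(np.array(tgt)-s['tool_pos']); a=np.degrees(np.arctan2(M[1,1],M[0,1]))
    print('pos',np.round(s['tool_pos'],1),'yaw_y',round(a,2),'tilt',np.round(M[:,2],4),'shift',np.round(d,1),'|d|',np.linalg.norm(d).round(1),end=' ')
    if yaw is not None: print('roll',round(-((yaw-a+90)%180-90),2),end=' ')
    print('j',np.round(s['joint_pos'],2))
E
python3 - <<'E'
from h import *
print(np.round(camera_params('wrist')['mount'],3),camera_params('wrist')['fx'])
plan([582,197,330]); print(np.round(rot(),3))
E
```

```text
[[ 1.00000e-03 -9.54000e-01 -3.00000e-01  7.98730e+01]
 [ 1.00000e+00  1.00000e-03 -1.00000e-03 -4.96000e-01]
 [ 1.00000e-03 -3.00000e-01  9.54000e-01 -1.57656e+02]
 [ 0.00000e+00  0.00000e+00  0.00000e+00  1.00000e+00]] 325.045017596143
pos [122.6 510.5 226.7] yaw_y 76.49 tilt [ 0.e+00  1.e-04 -1.e+00] shift [-519.9 -197.5 -103.3] |d| 565.6 j [ 1.19  0.34  1.52 -0.    1.28 -0.15]
[[-0.972  0.234  0.   ]
 [ 0.234  0.972  0.   ]
 [-0.     0.    -1.   ]]
```

Emit:
{"name": "step_arm", "arguments": {"commands": [{"hand":0.2,"tx":-20,"ty":-8,"tz":-12},{"tx":-45,"ty":-17,"tz":-12},{"tx":-45,"ty":-17},{"tx":-45,"ty":-17},{"tx":-45,"ty":-17},{"tx":-45,"ty":-17},{"tx":-45,"ty":-17},{"tx":-45,"ty":-17},{"tx":-45,"ty":-17},{"tx":-45,"ty":-17},{"tx":-45,"ty":-17},{"tx":-45,"ty":-17}]}}

```text
$.commands[0]: bad value
```

Run:
```python
from h import *
plan([582,197,250]); print(observe()['time_s'])
T,p,im,d=shot('wrist'); save('w1.png',im)
np.savez('w1.npz',im=im,d=d,T=T)
for k in ['flat_driver','driver_stand']:
    print(k,[(round(r['conf'],2),tw(T,r['point']).round(1)) for r in tip_of('wrist',k)])
C=cloud(T,p,d)
for k in ['flat_driver','driver_stand']:
  for r in masks_of('wrist',k):
    m=r['mask']; v,u=np.nonzero(m); print(k,round(r['conf'],2),u.min(),u.max(),v.min(),v.max(),np.median(C[m],0).round(1))
```

```text
pos [122.6 510.5 226.7] yaw_y 76.49 tilt [ 0.e+00  1.e-04 -1.e+00] shift [-519.9 -197.5  -23.3] |d| 556.6 j [ 1.19  0.34  1.52 -0.    1.28 -0.15]
1.1
flat_driver []
driver_stand []
```

View pics/w1.png

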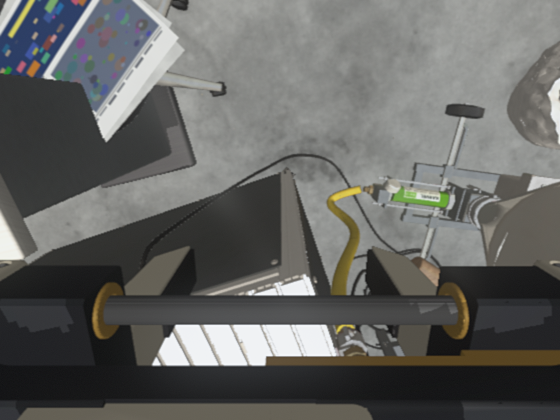

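The row was refused because every field has to be given. This picture only shows the floor and the gripper fingers (rows 250-420), since the arm hasn't moved.

Emit:
{"name": "step_arm", "arguments": {"commands": [{"hand":0.2,"tx":-20,"ty":-8,"tz":-12,"roll":0},{"hand":0.2,"tx":-45,"ty":-17,"tz":-12,"roll":0},{"hand":0.2,"tx":-45,"ty":-17,"tz":0,"roll":0},{"hand":0.2,"tx":-45,"ty":-17,"tz":0,"roll":0},{"hand":0.2,"tx":-45,"ty":-17,"tz":0,"roll":0},{"hand":0.2,"tx":-45,"ty":-17,"tz":0,"roll":0},{"hand":0.2,"tx":-45,"ty":-17,"tz":0,"roll":0},{"hand":0.2,"tx":-45,"ty":-17,"tz":0,"roll":0},{"hand":0.2,"tx":-45,"ty":-17,"tz":0,"roll":0},{"hand":0.2,"tx":-45,"ty":-17,"tz":0,"roll":0},{"hand":0.2,"tx":-45,"ty":-17,"tz":0,"roll":0},{"hand":0.2,"tx":-20,"ty":-7,"tz":0,"roll":0}]}}

```text
time_s: 2.85
tool_pos: [557.7, 214.2, 250.2]
eef_rot: [0.0, 0.119, 0.993, -0.0]
ft_force: [-1.2, -0.4, -0.2]
opening: 55.1
grip_force: 0.0
```

```bash
cat > look.py <<'E'
import sys
from h import *
n=sys.argv[1]
plan([582,197,250]); print(observe()['time_s'])
T,p,im,d=shot('wrist'); save(n+'.png',im)
np.savez(n+'.npz',im=im,d=d,T=T)
C=cloud(T,p,d)
for k in sys.argv[2:]:
  print(k,[(round(r['conf'],2),tw(T,r['point']).round(1)) for r in tip_of('wrist',k)])
  for r in masks_of('wrist',k):
    m=r['mask']; v,u=np.nonzero(m); print(k,round(r['conf'],2),u.min(),u.max(),v.min(),v.max(),np.median(C[m],0).round(1))
E
python3 look.py w2 flat_driver driver_stand
```

```text
pos [557.7 214.2 250.2] yaw_y 76.36 tilt [-0.e+00 -3.e-04 -1.e+00] shift [-27.7 -11.    0.2] |d| 29.8 j [ 0.24  0.46  1.27 -0.    1.41 -1.09]
2.85
flat_driver [(0.93, array([652.3, 211.8,  15.4])), (0.86, array([582.5, 196.4,  15.8])), (0.78, array([498.4, 106.1,  12.8])), (0.73, array([633.1, 124.5,  12.5])), (0.59, array([465.5, 216.3,  15.3]))]
flat_driver 0.87 269 336 103 179 [530.2 252.3  22.8]
flat_driver 0.83 118 187 42 152 [425.   95.5  22. ]
flat_driver 0.67 296 334 246 295 [702.3 231.3  21.1]
flat_driver 0.57 224 322 224 251 [639.8 208.7  22. ]
driver_stand [(0.74, array([578. , 193.7,  -2.4]))]
driver_stand 0.61 243 299 169 232 [566.  205.1  59.5]
```

View pics/w2.png

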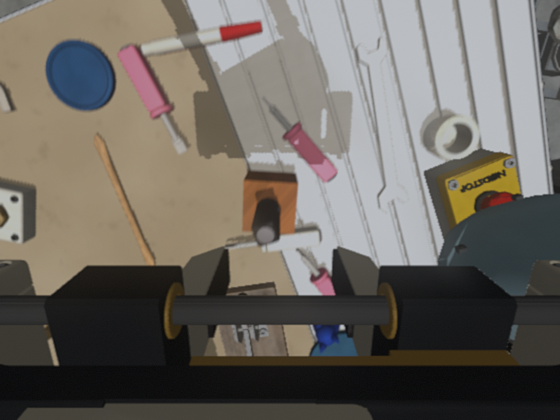

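The black handle stands in the wooden block at px (265,215). Pink look-alikes are at (312,150), (150,85) and (320,280), and a white one at (300,238). Next I'll check the depth and measure the handle's top square for its yaw.

Run:
```python
from h import *
f=np.load('w2.npz'); im,d,T=f['im'],f['d'],f['T']; p=camera_params('wrist')
C=cloud(T,p,d)
for u,v in [(265,205),(265,228),(260,190),(315,150),(290,130),(80,70),(220,160),(125,200),(268,238)]: print((u,v),d[v,u],C[v,u].round(1),im[v,u])
sel=(C[...,2]>100)&(C[...,2]<150)&(abs(C[...,0]-582)<40)&(abs(C[...,1]-197)<40)
print(sel.sum(),[np.percentile(C[sel],q,axis=0).round(1) for q in (2,50,98)])
a=cv2.resize(im[160:260,220:320],(600,600),interpolation=cv2.INTER_CUBIC); save('w2c.png',a)
```

```text
(265, 205) 336.46707 [571.  194.   85.9] [42 37 33]
(265, 228) 288.14072 [576.9 195.  138.3] [120 114 114]
(260, 190) 357.1413 [560.1 189.9  61.2] [104  70  46]
(315, 150) 381.8254 [537.2 260.3  23. ] [143  84  97]
(290, 130) 370.35284 [507.7 236.9  27.8] [105  76  80]
(80, 70) 370.6134 [387.9  19.5   7.2] [ 48  76 110]
(220, 160) 410.80737 [525.  142.9  -2.3] [157 142 118]
(125, 200) 415.85516 [544.5  12.2   8.2] [132 104  73]
(268, 238) 290.08994 [586.4 195.3 139.1] [125 119 120]
833 [array([570.3, 184.2, 102.3]), array([576.5, 196. , 134.9]), array([591. , 205.7, 139.7])]
```

View pics/w2c.png

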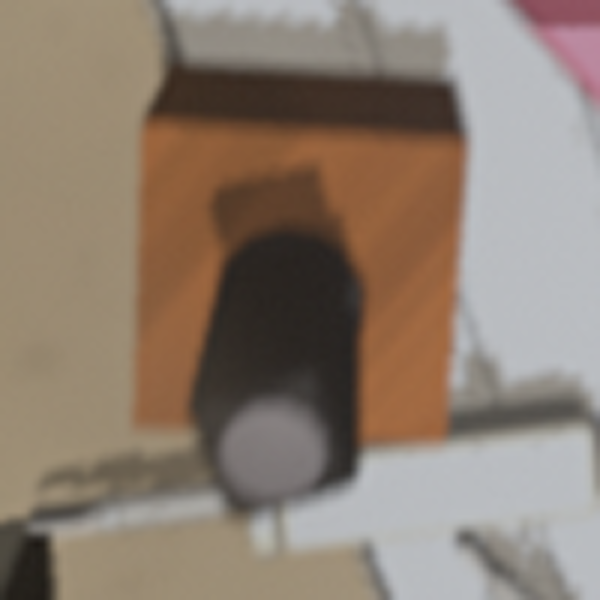

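The crop confirms it: black square handle with a grey cap at crop (270,450), standing in the wooden block. Its edges run about -16° and 68° in the image. The pink and white ones are now lying down. I'll fit the handle's yaw.

```bash
cat > fit.py <<'E'
from h import *
from scipy.optimize import differential_evolution as DE
def run(n,x0=581,y0=196,dz=0):
    f=np.load(n+'.npz'); im,d,T=f['im'],f['d'],f['T']; p=camera_params('wrist')
    W=np.linalg.inv(T); C=cloud(T,p,d)
    K=np.array([[p['fx'],0,p['cx']],[0,p['fy'],p['cy']],[0,0,1]])
    near=(abs(C[...,0]-x0)<28)&(abs(C[...,1]-y0)<28)
    m=near&(C[...,2]>70+dz)&(C[...,2]<150+dz)
    m=cv2.morphologyEx(m.astype(np.uint8),cv2.MORPH_CLOSE,np.ones((3,3)))
    S=4; v,u=np.nonzero(m); u0,v0,u1,v1=u.min()-15,v.min()-15,u.max()+15,v.max()+15
    g=cv2.resize(m[v0:v1,u0:u1].astype(np.float32),None,fx=S,fy=S,interpolation=cv2.INTER_LINEAR)>.5
    def rend(x,y,a):
        out=np.zeros(g.shape,np.uint8)
        cs=[np.array([(sx*11,sy*11) for sx in(-1,1) for sy in(-1,1)])@np.array([[np.cos(a),np.sin(a)],[-np.sin(a),np.cos(a)]])]
        pts=[(x+q[0],y+q[1],z+dz) for q in cs[0] for z in (70,136)]
        P=np.array(pts)@W[:3,:3].T+W[:3,3]; q=P@K.T; q=q[:,:2]/q[:,2:]
        h=cv2.convexHull(((q-[u0,v0]+.5)*S).astype(np.float32)); cv2.fillConvexPoly(out,np.round(h*8).astype(np.int32),1,shift=3)
        t=np.linspace(0,6.28,24); P=np.c_[x+9*np.cos(t),y+9*np.sin(t),0*t+139+dz]@W[:3,:3].T+W[:3,3]; q=P@K.T; q=q[:,:2]/q[:,2:]
        cv2.fillConvexPoly(out,np.round(((q-[u0,v0]+.5)*S)*8).astype(np.int32),1,shift=3)
        return out>0
    def cost(k): r=rend(*k); return 1-(r&g).sum()/(r|g).sum()
    for seed in (0,1):
        r=DE(cost,[(x0-15,x0+15),(y0-15,y0+15),(-np.pi/4,np.pi/4)],seed=seed,maxiter=40,popsize=12)
        print('fit xy',r.x[:2].round(1),'yaw',np.degrees(r.x[2]).round(1),'1-iou',round(r.fun,3))
    a=np.linspace(-45,44,30); print([round(min(cost([r.x[0],r.x[1],np.radians(t)]) for _ in [0]),3) for t in a[::3]])
    # side faces by depth: horizontal PCA-like fit
    s=near&(C[...,2]>75+dz)&(C[...,2]<132+dz); Q=C[s][:,:2]
    print('side pts',len(Q))
    best=min(((np.minimum(abs(abs((Q-r.x[:2])@[np.cos(t),np.sin(t)])-11),abs(abs((Q-r.x[:2])@[-np.sin(t),np.cos(t)])-11)).mean(),np.degrees(t)) for t in np.radians(np.arange(-45,45,1))))
    print('depth yaw',best)
if __name__=='__main__':
    import sys; run(*sys.argv[1:2],*map(float,sys.argv[2:]))
E
python3 fit.py w2
```

```text
fit xy [581.3 194.6] yaw -2.9 1-iou 0.082
fit xy [581.1 194.7] yaw -3.1 1-iou 0.082
[np.float64(0.19), np.float64(0.201), np.float64(0.205), np.float64(0.167), np.float64(0.108), np.float64(0.091), np.float64(0.116), np.float64(0.152), np.float64(0.179), np.float64(0.189)]
side pts 461
depth yaw (np.float64(0.8186701584514795), np.float64(10.0))
```

Emit:
{"name": "step_arm", "arguments": {"commands": [{"hand":0.2,"tx":-26,"ty":1.4,"tz":0,"roll":0},{"hand":0.2,"tx":-26,"ty":1.4,"tz":20,"roll":0},{"hand":0.2,"tx":-26,"ty":1.4,"tz":30,"roll":0},{"hand":0.2,"tx":-26,"ty":1.4,"tz":30,"roll":0},{"hand":0.2,"tx":0,"ty":0,"tz":0,"roll":-7},{"hand":0.2,"tx":0,"ty":0,"tz":0,"roll":-7},{"hand":0.2,"tx":0,"ty":0,"tz":0,"roll":0}]}}

```text
time_s: 3.98
tool_pos: [657.5, 198.5, 171.0]
eef_rot: [-0.0, -0.005, 1.0, 0.0]
ft_force: [-1.3, 0.4, -0.6]
opening: 54.9
grip_force: 0.0
```

```bash
python3 look.py w3; python3 fit.py w3
python3 - <<'E'
from h import *
f=np.load('w3.npz'); save('w3c.png',cv2.resize(f['im'][20:200,180:380],(800,600+120)[:2] if 0 else (660,594),interpolation=cv2.INTER_CUBIC))
E
```

```text
pos [657.5 198.5 171. ] yaw_y 90.52 tilt [-0.e+00  3.e-04 -1.e+00] shift [ 75.5  -0.8 -79. ] |d| 109.3 j [ 0.18  0.69  1.09  0.    1.36 -1.4 ]
3.975
fit xy [581.8 194.3] yaw 5.6 1-iou 0.069
fit xy [581.7 194.3] yaw 5.9 1-iou 0.069
[np.float64(0.276), np.float64(0.276), np.float64(0.26), np.float64(0.223), np.float64(0.162), np.float64(0.084), np.float64(0.085), np.float64(0.164), np.float64(0.226), np.float64(0.262)]
side pts 4
depth yaw (np.float64(0.059921770924817874), np.float64(6.000000000000001))
```

View pics/w3c.png

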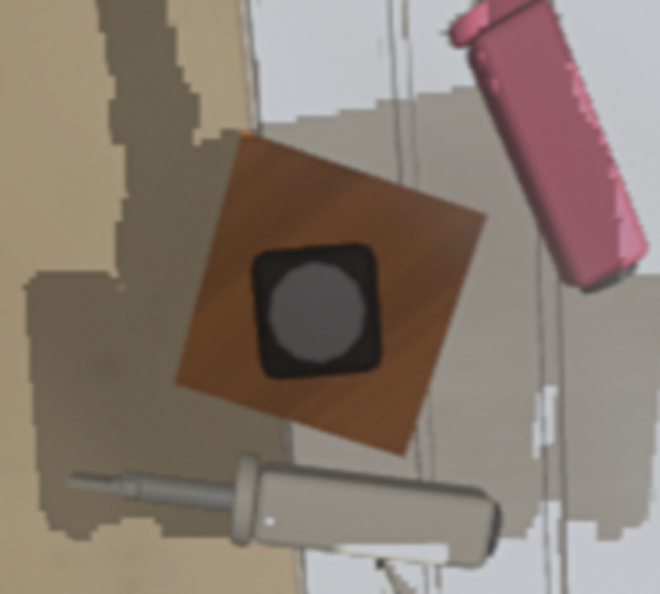

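The view from above is clear: black square handle with a round cap, centred at crop (316,311), edges tilted -6°, so yaw ≈ 6°. White and pink ones lie beside the stand, well below grasp height. Moving to grasp.

Emit:
{"name": "step_arm", "arguments": {"commands": [{"hand":0.3,"tx":25,"ty":-1.2,"tz":0,"roll":0},{"hand":0.3,"tx":25,"ty":-1.2,"tz":0,"roll":0},{"hand":0.3,"tx":25.5,"ty":-1.2,"tz":0,"roll":0},{"hand":0.3,"tx":0,"ty":0,"tz":0,"roll":-5.8},{"hand":0.3,"tx":0,"ty":0,"tz":0,"roll":0}]}}

```text
time_s: 4.65
tool_pos: [582.5, 193.6, 171.4]
eef_rot: [0.001, -0.054, 0.999, 0.0]
ft_force: [1.2, -0.5, -0.1]
opening: 59.5
grip_force: 0.0
```

```bash
python3 -c "
from h import *
plan([581.8,194.3,82],96.2)"
```

```text
pos [582.5 193.6 171.4] yaw_y 96.18 tilt [ 1.e-03  4.e-04 -1.e+00] shift [ 0.7  0.8 89.4] |d| 89.4 roll -0.02 j [ 0.2   0.55  1.35  0.    1.24 -1.48]
```

Emit:
{"name": "step_arm", "arguments": {"commands": [{"hand":0.3,"tx":0.5,"ty":0.5,"tz":25,"roll":0},{"hand":0.3,"tx":0,"ty":0,"tz":25,"roll":0},{"hand":0.3,"tx":0,"ty":0,"tz":25,"roll":0},{"hand":0.3,"tx":0,"ty":0,"tz":14,"roll":0},{"hand":0.3,"tx":0,"ty":0,"tz":0,"roll":0},{"hand":-1,"tx":0,"ty":0,"tz":0,"roll":0},{"hand":-1,"tx":0,"ty":0,"tz":0,"roll":0},{"hand":-1,"tx":0,"ty":0,"tz":0,"roll":0},{"hand":-1,"tx":0,"ty":0,"tz":0,"roll":0},{"hand":-1,"tx":0,"ty":0,"tz":0,"roll":0}], "grip_force": 45}}

```text
time_s: 5.9
tool_pos: [582.4, 193.6, 82.0]
eef_rot: [0.0, -0.055, 0.998, 0.0]
ft_force: [-0.1, 0.6, 2.8]
opening: 21.9
grip_force: 45.0
```

```bash
python3 -c "
from h import *
plan([581.8,194.3,260],96.2); s=observe(); print(s['opening'],s['grip_force'],s['ft_force'],s['ft_torque'])"
```

```text
pos [582.4 193.6  82. ] yaw_y 96.29 tilt [ 4.e-04  3.e-04 -1.e+00] shift [   0.4    0.8 -178. ] |d| 178.0 roll 0.09 j [ 0.2   0.64  1.45  0.    1.05 -1.48]
21.912128541555756 44.99422073364258 [-0.14429077  0.58099882  2.78394564] [0.13319784 0.09215588 0.00836555]
```

Emit:
{"name": "step_arm", "arguments": {"commands": [{"hand":-1,"tx":0,"ty":0,"tz":-10,"roll":0},{"hand":-1,"tx":0,"ty":0,"tz":-25,"roll":0},{"hand":-1,"tx":0,"ty":0,"tz":-30,"roll":0},{"hand":-1,"tx":0,"ty":0,"tz":-35,"roll":0},{"hand":-1,"tx":0,"ty":0,"tz":-38,"roll":0},{"hand":-1,"tx":0,"ty":0,"tz":0,"roll":0}]}}

```text
time_s: 6.65
tool_pos: [583.8, 193.8, 223.5]
eef_rot: [0.004, -0.055, 0.998, 0.0]
ft_force: [-0.2, 0.8, -1.0]
opening: 22.0
grip_force: 45.0
```

```bash
python3 look.py w4 flat_driver
python3 - <<'E'
from h import *
s=observe(); print(s['ft_force'],s['ft_torque'])
f=np.load('w4.npz'); a=cv2.resize(f['im'][150:300,200:360],(640,600),interpolation=cv2.INTER_CUBIC); save('w4c.png',a)
E
```

```text
pos [583.8 193.8 223.5] yaw_y 96.29 tilt [ 0.007   0.0014 -1.    ] shift [  1.2   3.4 -26.5] |d| 26.7 j [ 0.2   0.51  1.27 -0.    1.36 -1.48]
6.65
flat_driver [(0.92, array([584.3, 194.4, 152.7])), (0.78, array([464.6, 215.1,  15.1])), (0.76, array([497.5, 106.1,  13.3])), (0.6, array([630.7, 124.6,  11.9]))]
flat_driver 0.93 253 308 212 349 [572.9 191.9 258.1]
flat_driver 0.85 316 360 70 179 [529.4 250.   22.4]
flat_driver 0.66 216 320 208 242 [635.4 189.   21.4]
flat_driver 0.63 183 215 0 93 [444.4  99.8  22.7]
[-0.3366025   0.34481665 -2.29887881] [ 0.05603286 -0.01391995 -0.0320146 ]
```

View pics/w4c.png

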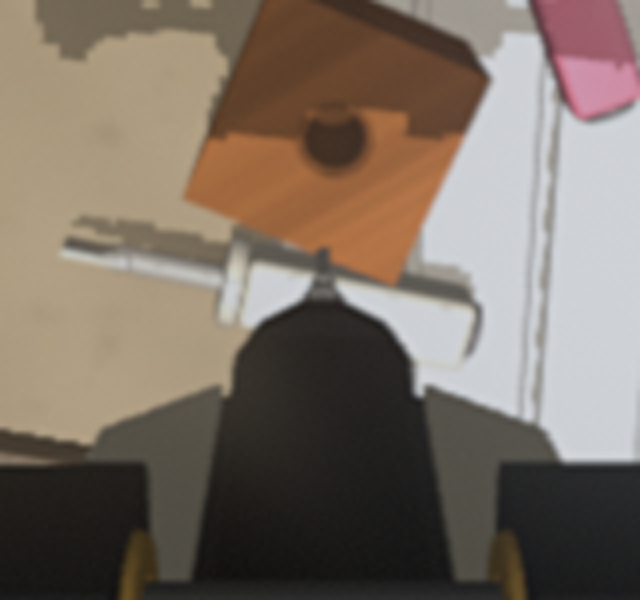

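The blade shows edge-on at crop (323,250), thin along tool y, so its wide axis lies along tool x. The tip is centred in the hand, and the white look-alike and the stand are undisturbed. Now to the holder.

Emit:
{"name": "step_arm", "arguments": {"commands": [{"hand":-1,"tx":4.2,"ty":-21,"tz":0,"roll":0},{"hand":-1,"tx":8.4,"ty":-42.5,"tz":0,"roll":0},{"hand":-1,"tx":8.4,"ty":-42.5,"tz":0,"roll":0},{"hand":-1,"tx":8.4,"ty":-42.5,"tz":0,"roll":0},{"hand":-1,"tx":8.4,"ty":-42.5,"tz":0,"roll":0},{"hand":-1,"tx":8.4,"ty":-42.5,"tz":0,"roll":0},{"hand":-1,"tx":8.4,"ty":-42.5,"tz":0,"roll":0},{"hand":-1,"tx":8.4,"ty":-42.5,"tz":0,"roll":0},{"hand":-1,"tx":8.4,"ty":-42.5,"tz":0,"roll":0},{"hand":-1,"tx":8.4,"ty":-42.5,"tz":0,"roll":0},{"hand":-1,"tx":4.2,"ty":-21,"tz":0,"roll":0},{"hand":-1,"tx":0,"ty":0,"tz":0,"roll":9}]}}

```text
time_s: 8.3
tool_pos: [544.2, -239.5, 218.6]
eef_rot: [-0.001, 0.027, 1.0, 0.0]
ft_force: [-0.3, 0.8, -1.7]
opening: 21.4
grip_force: 45.0
```

Emit:
{"name": "step_arm", "arguments": {"commands": [{"hand":-1,"tx":0,"ty":0,"tz":0,"roll":10},{"hand":-1,"tx":0,"ty":0,"tz":15,"roll":10},{"hand":-1,"tx":0,"ty":0,"tz":20,"roll":10},{"hand":-1,"tx":0,"ty":0,"tz":20,"roll":10},{"hand":-1,"tx":0,"ty":0,"tz":18,"roll":10},{"hand":-1,"tx":0,"ty":0,"tz":0,"roll":0},{"hand":-1,"tx":0,"ty":0,"tz":0,"roll":0}]}}

```text
time_s: 9.18
tool_pos: [545.4, -237.7, 147.2]
eef_rot: [0.0, 0.442, 0.897, 0.0]
ft_force: [0.4, 0.1, -0.5]
opening: 21.5
grip_force: 45.0
```

```bash
python3 look.py w5 slot nozzle_holder
python3 - <<'E'
from h import *
f=np.load('w5.npz'); im,d,T=f['im'],f['d'],f['T']; p=camera_params('wrist'); W=np.linalg.inv(T)
q=W[:3,:3]@np.array([499,-174,57])+W[:3,3]; u,v=int(p['fx']*q[0]/q[2]+p['cx']),int(p['fy']*q[1]/q[2]+p['cy']); print(u,v)
u0,v0=max(u-50,0),max(v-50,0); print(u0,v0)
save('w5c.png',cv2.resize(im[v0:v0+100,u0:u0+100],(600,600),interpolation=cv2.INTER_CUBIC))
E
```

```text
pos [ 545.4 -237.7  147.2] yaw_y 37.49 tilt [ 4.e-04 -1.e-04 -1.e+00] shift [ 322.6  293.6 -102.9] |d| 448.2 j [-0.54  0.54  1.44  0.    1.17 -1.19]
9.175
slot [(0.59, array([ 502.1, -178.6,   53.7]))]
nozzle_holder [(0.62, array([ 510.9, -163.1,   -4.1]))]
nozzle_holder 0.66 224 377 28 166 [ 507.2 -158.5   25.9]
282 107
232 57
```

View pics/w5c.png

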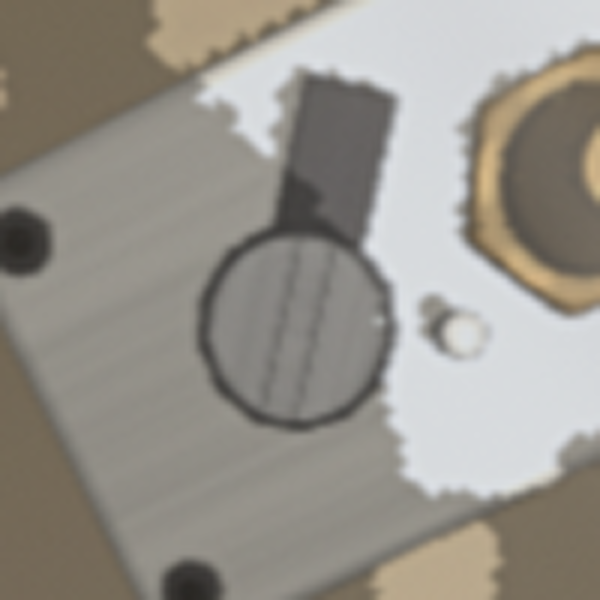

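The head is centred at crop (298,328). The slot line runs (316,245)-(281,405), 12° right of tool x, so the slot points to world ≈115.5°. The block's long axis is ≈63°, so there are about 52° to turn. The nozzle is at the right and the stop pin at (460,333). I'll refine the numbers.

```bash
cat > slot.py <<'E'
from h import *
def ray(T,p,u,v,z):
    r=T[:3,:3]@np.array([(u-p['cx'])/p['fx'],(v-p['cy'])/p['fy'],1]); o=T[:3,3]; return o+r*(z-o[2])/r[2]
E
python3 - <<'E'
from slot import *
f=np.load('w5.npz'); im,d,T=f['im'],f['d'],f['T']; p=camera_params('wrist'); C=cloud(T,p,d)
for k in ((296.5,330),(299,325)):
    print(ray(T,p,231.6+k[0]/6,56.6+k[1]/6,57).round(1))
m=(abs(C[...,2]-57)<3)&(np.hypot(C[...,0]-500,C[...,1]-175)>=0)&(np.hypot(C[...,0]-500,C[...,1]+175)<18)
print(m.sum(),C[m].mean(0).round(2),np.median(C[m][:,2]))
q=[ray(T,p,231.6+a/6,56.6+b/6,57) for a,b in((281,405),(316,245))]; v=q[1]-q[0]; print('slot ang',np.degrees(np.arctan2(v[1],v[0])))
# block yaw from top face points
m=(abs(C[...,2]-26)<2)&(np.hypot(C[...,0]-505,C[...,1]+160)<75)
r=cv2.minAreaRect(C[m][:,:2].astype(np.float32)); print(r)
th=np.radians(63); n=np.array([np.cos(th),np.sin(th)]); print('screw from block',np.array(r[0])-18*n)
E
```

```text
[ 500.  -176.8   57. ]
[ 499.9 -176.1   57. ]
559 [ 500.13 -176.44   56.71] 56.690551629257186
slot ang 114.72246179670984
((508.39923095703125, -160.5325164794922), (108.86851501464844, 69.37527465820312), 63.13787841796875)
screw from block [ 500.22740196 -176.57063391]
```

Emit:
{"name": "step_arm", "arguments": {"commands": [{"hand":-1,"tx":0,"ty":0,"tz":0,"roll":6.1},{"hand":-1,"tx":0,"ty":0,"tz":0,"roll":6.1},{"hand":-1,"tx":18.7,"ty":-3.7,"tz":0,"roll":0},{"hand":-1,"tx":18.7,"ty":-3.7,"tz":0,"roll":0},{"hand":-1,"tx":18.7,"ty":-3.7,"tz":0,"roll":0},{"hand":-1,"tx":18.6,"ty":-3.8,"tz":0,"roll":0},{"hand":-1,"tx":0,"ty":0,"tz":4,"roll":0},{"hand":-1,"tx":0,"ty":0,"tz":0,"roll":0},{"hand":-1,"tx":0,"ty":0,"tz":0,"roll":0}]}}

```text
time_s: 10.55
tool_pos: [500.6, -177.0, 142.7]
eef_rot: [0.0, 0.537, 0.844, 0.0]
ft_force: [-0.0, 0.1, -1.0]
opening: 21.9
grip_force: 45.0
```

```bash
python3 look.py w6 slot flat_driver
python3 - <<'E'
from slot import *
plan([500.1,-176.5,139],25.2); s=observe(); print(s['ft_force'],s['ft_torque'])
f=np.load('w6.npz'); im,d,T=f['im'],f['d'],f['T']; p=camera_params('wrist'); W=np.linalg.inv(T)
for P in ([500.1,-176.5,57],[500.1,-176.5,52]): q=W[:3,:3]@np.array(P)+W[:3,3]; print(p['fx']*q[0]/q[2]+p['cx'],p['fy']*q[1]/q[2]+p['cy'])
save('w6c.png',cv2.resize(im[170:270,230:330],(600,600),interpolation=cv2.INTER_CUBIC))
E
```

```text
pos [ 500.6 -177.   142.7] yaw_y 25.07 tilt [ 4.e-04 -2.e-04 -1.e+00] shift [ 304.2  232.3 -107.4] |d| 397.5 j [-0.48  0.43  1.63  0.    1.08 -0.92]
10.55
slot [(0.77, array([ 501.7, -180.5,   52. ]))]
slot 0.85 265 292 196 223 [ 498.9 -174.8   56.5]
flat_driver [(0.9, array([ 500.1, -176. ,   72.8]))]
flat_driver 0.61 253 308 212 349 [ 498.4 -168.3  177.5]
pos [ 500.2 -176.6  142.6] yaw_y 25.08 tilt [ 1.e-04  1.e-04 -1.e+00] shift [ 0.1 -0.1  3.6] |d| 3.6 roll -0.12 j [-0.48  0.43  1.63  0.    1.08 -0.92]
[ 1.07881839  0.39641545 -0.83925485] [ 0.00488354  0.05427692 -0.0147007 ]
278.7315076873532 211.76466595574107
278.7546359095718 209.82942452124325
```

View pics/w6c.png

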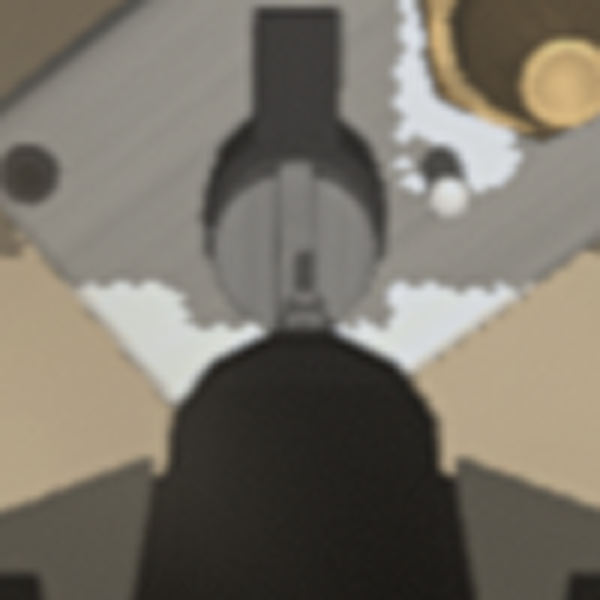

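The blade tip at crop (304,270) is nearly over the slot centre line (x≈298). Both are vertical in the image, so yaw is aligned. I'll measure the lateral offset numerically.

Run:
```python
from slot import *
f=np.load('w6.npz'); im=f['im']; g=im.astype(int).mean(-1); p=camera_params('wrist'); print(p['cx'],p['cy'])
for v in (192,195,197,199,201,204,207,210,212,214,216,218,219): print(v,g[v,270:292].astype(int))
```

```text
280.2115381543795 208.5264447162029
192 [ 43  45  53  60  61  61  60  59  60  60  60  60  59  60  61  60  53  45
  51  77 110 133]
195 [52 58 59 59 60 60 61 61 61 61 62 61 62 61 60 59 59 55 49 44 47 69]
197 [ 61  63  66  70  71  72  83 103 110 111 110  99  78  72  70  66  62  62
  61  58  49  48]
199 [ 68  74  78  83  90  94 107 126 129 129 128 117  96  89  87  81  77  72
  66  61  60  55]
201 [ 91 106 119 125 125 119 114 124 127 127 125 120 116 127 132 131 119  95
  78  70  66  59]
204 [128 124 123 125 124 116 111 120 124 124 123 118 116 124 128 130 130 131
 131 118  93  72]
207 [125 123 123 125 124 114 108 119 123 123 122 119 116 124 128 129 128 126
 128 129 123 104]
210 [125 123 123 125 124 111 103 120 124 123 123 119 119 125 129 129 127 126
 128 128 126 120]
212 [125 122 122 125 123 111 105 123 121 101  86  87 105 123 129 128 126 126
 128 127 125 118]
214 [125 122 122 125 123 114 109 122 115  90  77  82 103 124 128 128 126 127
 128 127 123 116]
216 [124 123 122 125 123 114 109 119 114  90  76  82 102 124 129 128 127 127
 129 126 121 121]
218 [124 123 122 124 123 114 109 121 115 101  95  97 108 121 129 128 127 127
 127 123 119 123]
219 [124 122 122 124 124 115 106 112 106 110 115 114 106 108 123 129 126 125
 125 122 124 134]
```

Slot centre is at u=278.85 and blade centre at u=280.2, so the shift needed is about -1.0 mm along tool y. Applying it and lowering to just above the head.

Emit:
{"name": "step_arm", "arguments": {"commands": [{"hand":-1,"tx":0,"ty":-1,"tz":3,"roll":0},{"hand":-1,"tx":0,"ty":0,"tz":5,"roll":0},{"hand":-1,"tx":0,"ty":0,"tz":4,"roll":0},{"hand":-1,"tx":0,"ty":0,"tz":0,"roll":0},{"hand":-1,"tx":0,"ty":0,"tz":0,"roll":0}]}}

```text
time_s: 11.42
tool_pos: [499.3, -176.8, 130.7]
eef_rot: [0.0, 0.537, 0.844, 0.0]
ft_force: [-0.1, -0.2, -1.9]
opening: 21.7
grip_force: 45.0
```

Run:
```python
from slot import *
plan([500.1,-176.5,122],25.2); s=observe(); print(s['ft_force'],s['ft_torque'])
T,p,im,d=shot('wrist'); np.savez('w7.npz',im=im,d=d,T=T); g=im.astype(int).mean(-1)
for v in (186,188,190,192,194,196,198,200,202,204,206,208,210,212): print(v,g[v,270:292].astype(int))
```

```text
pos [ 499.3 -176.8  130.7] yaw_y 25.09 tilt [ 1.e-04  1.e-04 -1.e+00] shift [-0.1  0.9  8.7] |d| 8.8 roll -0.11 j [-0.49  0.45  1.65  0.    1.05 -0.92]
[-0.1089671  -0.19259319 -1.88769448] [-0.09789674  0.01355972 -0.05605757]
186 [142 143 129  92  63  57  60  60  59  60  60  60  61  61  59  59  58  64
 100 138 144 142]
188 [144 144 126  82  58  59  60  61  60  60  61  61  61  60  60  60  60  69
 104 139 143 141]
190 [145 144 126  80  57  60  60  60  60  61  60  61  59  61  60  60  59  70
 105 138 143 141]
192 [145 144 124  80  59  59  60  60  60  60  60  61  59  60  60  59  59  69
 105 139 143 141]
194 [139 119  84  58  57  60  60  60  60  59  60  60  60  60  59  60  59  59
  77 113 136 144]
196 [ 73  48  42  51  59  61  60  60  60  60  60  60  60  59  59  60  60  56
  47  49  71 104]
198 [40 43 45 52 58 58 59 59 60 58 60 59 59 59 58 59 60 56 48 43 41 47]
200 [48 53 57 59 59 59 60 60 60 60 60 61 62 61 60 59 60 59 57 52 46 42]
202 [ 59  60  61  64  68  70  72  81  97 102 105 107  98  84  74  73  71  66
  61  60  59  54]
204 [ 63  68  74  76  77  82  85  97 117 128 129 128 118  95  84  81  80  76
  74  69  64  61]
206 [ 73  81  94 109 121 125 123 118 115 124 127 126 116 110 126 131 128 119
 102  83  72  68]
208 [108 124 126 124 125 126 121 114 112 122 125 123 114 109 124 129 130 134
 133 125 109  86]
210 [130 128 123 124 125 125 121 114 112 120 122 121 112 110 124 128 129 129
 129 130 133 122]
212 [129 127 123 123 124 125 121 113 101  92  85  86  92 107 126 128 128 129
 126 127 131 129]
```

Slot centre is now ≈280.1 and the blade is at 280.2, so they are aligned. Inserting slowly.

Emit:
{"name": "step_arm", "arguments": {"commands": [{"hand":-1,"tx":0,"ty":0,"tz":2,"roll":0},{"hand":-1,"tx":0,"ty":0,"tz":2,"roll":0},{"hand":-1,"tx":0,"ty":0,"tz":2,"roll":0},{"hand":-1,"tx":0,"ty":0,"tz":0,"roll":0}]}}

```text
time_s: 11.98
tool_pos: [499.1, -176.7, 124.5]
eef_rot: [-0.0, 0.537, 0.844, 0.0]
ft_force: [0.1, -0.1, -1.6]
opening: 21.8
grip_force: 45.0
```

Emit:
{"name": "step_arm", "arguments": {"commands": [{"hand":-1,"tx":0,"ty":0,"tz":1,"roll":0},{"hand":-1,"tx":0,"ty":0,"tz":1,"roll":0},{"hand":-1,"tx":0,"ty":0,"tz":0,"roll":0}]}}

```text
time_s: 12.35
tool_pos: [499.2, -176.7, 122.6]
eef_rot: [-0.0, 0.537, 0.844, 0.0]
ft_force: [-0.1, 0.9, -1.2]
opening: 21.7
grip_force: 45.0
```

Emit:
{"name": "step_arm", "arguments": {"commands": [{"hand":-1,"tx":0,"ty":0,"tz":0.8,"roll":0},{"hand":-1,"tx":0,"ty":0,"tz":0,"roll":0},{"hand":-1,"tx":0,"ty":0,"tz":0,"roll":0}]}}

```text
time_s: 12.72
tool_pos: [499.3, -176.8, 122.0]
eef_rot: [0.0, 0.537, 0.844, 0.0]
ft_force: [-0.3, 0.3, -1.2]
opening: 21.9
grip_force: 45.0
```

Emit:
{"name": "step_arm", "arguments": {"commands": [{"hand":-1,"tx":0,"ty":0,"tz":0.6,"roll":0},{"hand":-1,"tx":0,"ty":0,"tz":0,"roll":0},{"hand":-1,"tx":0,"ty":0,"tz":0,"roll":0}]}}

```text
time_s: 13.1
tool_pos: [499.3, -176.8, 121.6]
eef_rot: [0.0, 0.537, 0.844, 0.0]
ft_force: [-0.5, 0.4, 2.6]
opening: 21.8
grip_force: 45.0
```

Emit:
{"name": "step_arm", "arguments": {"commands": [{"hand":-1,"tx":0,"ty":0,"tz":0.8,"roll":0},{"hand":-1,"tx":0,"ty":0,"tz":0,"roll":0},{"hand":-1,"tx":0,"ty":0,"tz":0,"roll":0}]}}

```text
time_s: 13.48
tool_pos: [499.4, -176.8, 120.9]
eef_rot: [0.0, 0.537, 0.844, 0.0]
ft_force: [-0.9, 1.3, 6.7]
opening: 21.8
grip_force: 45.0
```

Emit:
{"name": "step_arm", "arguments": {"commands": [{"hand":-1,"tx":0,"ty":0,"tz":0.6,"roll":0},{"hand":-1,"tx":0,"ty":0,"tz":0,"roll":0},{"hand":-1,"tx":0,"ty":0,"tz":0,"roll":0}]}}

```text
time_s: 13.85
tool_pos: [499.4, -176.8, 120.4]
eef_rot: [0.0, 0.537, 0.844, 0.0]
ft_force: [-1.8, 0.9, 6.4]
opening: 22.2
grip_force: 45.0
```

Emit:
{"name": "step_arm", "arguments": {"commands": [{"hand":-1,"tx":0,"ty":0,"tz":0.4,"roll":0},{"hand":-1,"tx":0,"ty":0,"tz":0,"roll":0},{"hand":-1,"tx":0,"ty":0,"tz":0,"roll":0}]}}

```text
time_s: 14.22
tool_pos: [499.4, -176.8, 120.2]
eef_rot: [0.0, 0.537, 0.844, 0.0]
ft_force: [-2.2, 0.7, 8.4]
opening: 21.9
grip_force: 45.0
```

Emit:
{"name": "step_arm", "arguments": {"commands": [{"hand":-1,"tx":0,"ty":0,"tz":0,"roll":0}]}}

```text
time_s: 14.35
tool_pos: [499.4, -176.8, 120.2]
eef_rot: [0.0, 0.537, 0.844, 0.0]
ft_force: [-2.2, 0.6, 8.0]
opening: 21.9
grip_force: 45.0
```

Emit:
{"name": "step_arm", "arguments": {"commands": [{"hand":-1,"tx":0,"ty":-0.2,"tz":0.4,"roll":0},{"hand":-1,"tx":0,"ty":0,"tz":0,"roll":0},{"hand":-1,"tx":0,"ty":0,"tz":0,"roll":3},{"hand":-1,"tx":0,"ty":0,"tz":0,"roll":3},{"hand":-1,"tx":0,"ty":0,"tz":0,"roll":3},{"hand":-1,"tx":0,"ty":0,"tz":0,"roll":0}]}}

```text
time_s: 15.1
tool_pos: [499.3, -177.1, 119.9]
eef_rot: [0.001, 0.601, 0.799, 0.0]
ft_force: [-2.0, -0.2, 8.8]
opening: 21.5
grip_force: 45.0
```

```bash
cat > st.py <<'E'
from h import *
s=observe(); M=rot(); o=[0,0,0]
print(round(s['time_s'],2),s['tool_pos'].round(2),'yaw',np.degrees(np.arctan2(M[1,1],M[0,1])).round(2),'F tool',(M.T@s['ft_force']).round(2),'T world',s['ft_torque'].round(3))
E
python3 st.py
```

```text
15.1 [ 499.29 -177.08  119.94] yaw 16.06 F tool [ 0.39 -1.93 -8.83] T world [0.004 0.601 0.035]
```

Emit:
{"name": "step_arm", "arguments": {"commands": [{"hand":-1,"tx":0,"ty":0,"tz":0.1,"roll":3},{"hand":-1,"tx":0,"ty":0,"tz":0,"roll":3},{"hand":-1,"tx":0,"ty":0,"tz":0,"roll":3},{"hand":-1,"tx":0,"ty":0,"tz":0,"roll":3},{"hand":-1,"tx":0,"ty":0,"tz":0,"roll":0}]}}

```text
time_s: 15.72
tool_pos: [498.9, -177.1, 119.8]
eef_rot: [0.0, 0.682, 0.732, -0.0]
ft_force: [-3.1, 0.4, 9.2]
opening: 21.6
grip_force: 45.0
```

```bash
python3 st.py
```

```text
15.72 [ 498.89 -177.11  119.79] yaw 4.08 F tool [ 0.65 -3.02 -9.16] T world [-0.078  0.823  0.078]
```

Emit:
{"name": "step_arm", "arguments": {"commands": [{"hand":-1,"tx":0,"ty":-0.4,"tz":0.1,"roll":3},{"hand":-1,"tx":0,"ty":0,"tz":0,"roll":3},{"hand":-1,"tx":0,"ty":0,"tz":0,"roll":3},{"hand":-1,"tx":0,"ty":0,"tz":0,"roll":3},{"hand":-1,"tx":0,"ty":0,"tz":0,"roll":0}]}}

```text
time_s: 16.35
tool_pos: [498.6, -177.1, 119.7]
eef_rot: [0.0, 0.754, 0.657, -0.0]
ft_force: [-3.6, -0.1, 9.7]
opening: 21.9
grip_force: 45.0
```

```bash
python3 st.py
```

```text
16.35 [ 498.56 -177.12  119.73] yaw -7.93 F tool [-0.56 -3.59 -9.74] T world [-0.033  0.879  0.036]
```

Emit:
{"name": "step_arm", "arguments": {"commands": [{"hand":-1,"tx":0,"ty":-0.4,"tz":0,"roll":3},{"hand":-1,"tx":0,"ty":0,"tz":0,"roll":3},{"hand":-1,"tx":0,"ty":0,"tz":0,"roll":3},{"hand":-1,"tx":0,"ty":0,"tz":0,"roll":3},{"hand":-1,"tx":0,"ty":0,"tz":0,"roll":0}]}}

```text
time_s: 16.98
tool_pos: [498.2, -177.0, 119.7]
eef_rot: [0.0, 0.819, 0.574, -0.0]
ft_force: [-2.6, -0.4, 10.3]
opening: 21.9
grip_force: 45.0
```

```bash
python3 st.py
```

```text
16.98 [ 498.2  -177.03  119.73] yaw -19.93 F tool [ -1.23  -2.3  -10.26] T world [0.017 0.842 0.012]
```

```bash
cat > tongue.py <<'E'
from h import *
T,p,im,d=shot('wrist'); np.savez('wt.npz',im=im,d=d,T=T); C=cloud(T,p,d); x0,y0=499.5,-176.7
dx,dy=C[...,0]-x0,C[...,1]-y0; r=np.hypot(dx,dy)
m=(r>15)&(r<31)&(C[...,2]>34)&(C[...,2]<47); a=np.degrees(np.arctan2(dy,dx))[m]
print(m.sum(),'tongue ang hist',np.histogram(a,bins=np.arange(-180,181,15)),np.median(a), np.median(C[m][:,2]))
E
python3 tongue.py
```

```text
461 tongue ang hist (array([  0,   0,   0,   0,   0,   0,   0,   0,   0,   0,   0,   0,   0,
         7,  62,  25, 142, 170,  55,   0,   0,   0,   0,   0]), array([-180, -165, -150, -135, -120, -105,  -90,  -75,  -60,  -45,  -30,
        -15,    0,   15,   30,   45,   60,   75,   90,  105,  120,  135,
        150,  165,  180])) 74.64094725985484 43.93480112572746
```

The tongue is at ≈77°, so the screw follows with about 8° of lash. There are ≈14° to go.

Emit:
{"name": "step_arm", "arguments": {"commands": [{"hand":-1,"tx":0,"ty":-0.2,"tz":0,"roll":3},{"hand":-1,"tx":0,"ty":0,"tz":0,"roll":3},{"hand":-1,"tx":0,"ty":0,"tz":0,"roll":3},{"hand":-1,"tx":0,"ty":0,"tz":0,"roll":2},{"hand":-1,"tx":0,"ty":0,"tz":0,"roll":0}]}}

```text
time_s: 17.65
tool_pos: [497.9, -176.9, 119.7]
eef_rot: [0.0, 0.87, 0.493, -0.0]
ft_force: [-2.9, 0.6, 10.0]
opening: 21.9
grip_force: 45.0
```

```bash
python3 st.py; python3 tongue.py|tail -1
```

```text
17.65 [ 497.93 -176.92  119.71] yaw -30.92 F tool [ -0.95  -2.79 -10.03] T world [0.018 0.839 0.032]
        150,  165,  180])) 65.300239157272 44.02887576525396
```

Emit:
{"name": "step_arm", "arguments": {"commands": [{"hand":-1,"tx":0,"ty":0,"tz":0,"roll":1.5},{"hand":-1,"tx":0,"ty":0,"tz":0,"roll":1},{"hand":-1,"tx":0,"ty":0,"tz":0,"roll":0}]}}

```text
time_s: 18.08
tool_pos: [497.9, -176.9, 119.7]
eef_rot: [0.0, 0.88, 0.474, -0.0]
ft_force: [-3.3, 1.6, 9.5]
opening: 21.6
grip_force: 45.0
```

```bash
python3 st.py; python3 tongue.py|tail -1
```

```text
18.07 [ 497.91 -176.89  119.67] yaw -33.4 F tool [-0.46 -3.63 -9.53] T world [0.022 0.876 0.055]
        150,  165,  180])) 62.75818365569308 43.902217579462445
```

Emit:
{"name": "step_arm", "arguments": {"commands": [{"hand":-1,"tx":0,"ty":0,"tz":0,"roll":1},{"hand":-1,"tx":0,"ty":0,"tz":0,"roll":1},{"hand":-1,"tx":0,"ty":0,"tz":0,"roll":0}]}}

```text
time_s: 18.5
tool_pos: [497.9, -176.9, 119.7]
eef_rot: [0.0, 0.889, 0.459, -0.0]
ft_force: [-3.0, 0.5, 9.9]
opening: 21.9
grip_force: 45.0
```

```bash
python3 st.py; python3 tongue.py|tail -1
```

```text
18.5 [ 497.89 -176.87  119.7 ] yaw -35.4 F tool [-1.35 -2.75 -9.93] T world [0.    0.897 0.017]
        150,  165,  180])) 60.90327645433073 43.98220082656215
```

Emit:
{"name": "step_arm", "arguments": {"commands": [{"hand":-1,"tx":0,"ty":0,"tz":0,"roll":1},{"hand":-1,"tx":0,"ty":0,"tz":0,"roll":0.5},{"hand":-1,"tx":0,"ty":0,"tz":0,"roll":0}]}}

```text
time_s: 18.92
tool_pos: [497.8, -176.8, 119.7]
eef_rot: [0.0, 0.895, 0.447, -0.0]
ft_force: [-4.0, 0.7, 10.7]
opening: 21.8
grip_force: 45.0
```

```bash
python3 st.py; python3 tongue.py|tail -1
```

```text
18.93 [ 497.85 -176.85  119.69] yaw -36.9 F tool [ -1.8   -3.63 -10.74] T world [0.074 0.921 0.029]
        150,  165,  180])) 59.442633201589814 43.985193567967
```

```bash
cat > tg2.py <<'E'
from h import *
f=np.load('wt.npz'); T,d,im=f['T'],f['d'],f['im']; p=camera_params('wrist'); C=cloud(T,p,d)
for x0,y0 in ((499.5,-176.7),(500.1,-176.5)):
    dx,dy=C[...,0]-x0,C[...,1]-y0; r=np.hypot(dx,dy); a=np.degrees(np.arctan2(dy,dx))
    for lo,hi in ((15,19),(19,23),(23,26)):
        m=(r>lo)&(r<hi)&(abs(C[...,2]-43.5)<2.5); v,u=np.nonzero(m)
        print(lo,m.sum(),np.percentile(a[m],[3,25,50,75,97]).round(1))
W=np.linalg.inv(T); q=W[:3,:3]@np.array([505,-165,45])+W[:3,3]; print(p['fx']*q[0]/q[2]+p['cx'],p['fy']*q[1]/q[2]+p['cy'])
save('wt.png',cv2.resize(im[130:240,230:340],(660,660)[:2] if 0 else (600,600),interpolation=cv2.INTER_CUBIC))
E
python3 tg2.py
```

```text
15 85 [43.3 51.5 61.9 72.  81.2]
19 114 [29.7 45.  57.6 68.6 77.9]
23 82 [30.8 50.3 58.9 67.6 76.1]
15 87 [44.3 52.7 64.  74.5 83.1]
19 119 [29.7 39.9 56.9 68.7 78.7]
23 80 [32.7 52.8 61.1 69.1 76.9]
275.8097742192403 201.61593960967727
```

View pics/wt.png

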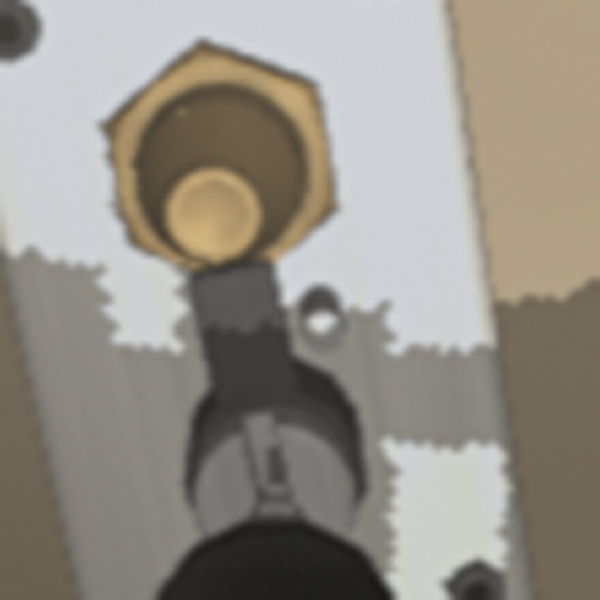

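The tongue now points at the nozzle's foot: edges (190,270)-(213,375), about 11° left of vertical, against ≈10° for the block's axis. It is within about 1° of home. A little more turn to confirm the stop.

Emit:
{"name": "step_arm", "arguments": {"commands": [{"hand":-1,"tx":0,"ty":0,"tz":0,"roll":1},{"hand":-1,"tx":0,"ty":0,"tz":0,"roll":0},{"hand":-1,"tx":0,"ty":0,"tz":0,"roll":0}]}}

```text
time_s: 19.35
tool_pos: [497.8, -176.8, 119.7]
eef_rot: [0.0, 0.898, 0.439, -0.0]
ft_force: [-3.4, -0.1, 10.1]
opening: 21.7
grip_force: 45.0
```

```bash
cp wt.npz wt_old.npz; python3 st.py; python3 tongue.py|tail -1;  python3 - <<'E'
from h import *
# holder-fixed rotation of tongue: edges in the picture, tongue rows of full frame 180..198
for n in ('wt_old.npz','wt.npz'):
    f=np.load(n); g=f['im'].astype(int).mean(-1)
    for v in (181,184,187,192,196): print(v,g[v,260:288].astype(int))
    M=f['T'][:3,0]; print('cam yaw',np.degrees(np.arctan2(M[1],M[0])))
E
```

```text
19.35 [ 497.84 -176.82  119.68] yaw -37.89 F tool [ -2.17  -2.63 -10.08] T world [0.078 0.916 0.055]
        150,  165,  180])) 58.304538645522534 43.906717086080164
181 [207 209 203 171 117  80  77  81  86  87  87  88  89  91  88  88  88  89
  87  90 124 179 207 210 209 210 208 202]
184 [205 200 182 152 121  90  83  86  86  87  86  87  87  88  88  87  87  87
  88  85  92 146 205 210 184 133  85  72]
187 [204 206 204 186 152 115  86  83  87  86  86  87  87  87  87  87  88  87
  87  86  84  83 105 129 121  90  93 127]
192 [201 202 182 152 136 133 113  72  57  59  60  59  59  59  59  60  61  60
  59  61  60  60  70 104 130 126 115 114]
196 [132 130 129 130 133 135 132 110  72  57  59  60  60  59  60  59  60  60
  60  59  60  60  59  54  56  73  95 117]
cam yaw -36.85855754972689
181 [207 204 180 138 103  79  78  82  86  87  88  87  90  89  89  88  87  88
  87  85 112 168 204 211 209 208 201 197]
184 [204 188 153 133 118  91  84  87  86  86  87  87  87  88  88  87  86  86
  87  85  92 146 200 189 145  94  73  74]
187 [204 206 204 182 142 112  87  84  86  87  86  86  86  87  88  88  87  85
  86  87  84  84 106 129 115  93 120 157]
192 [207 204 188 153 134 132 113  72  57  59  60  60  59  60  60  61  60  61
  63  61  59  59  70 103 121 112 114 115]
196 [131 129 128 131 132 135 131 110  70  58  58  61  60  60  60  60  59  60
  59  59  60  60  59  54  56  72  95 116]
cam yaw -37.85312806244843
```

```bash
cat > tg3.py <<'E'
from slot import *
def edges(n='wt.npz',z=44):
    f=np.load(n); g=f['im'].astype(float).mean(-1); T=f['T']; p=camera_params('wrist'); L=[];Rr=[]
    for v in range(178,196):
        row=g[v]; th=97
        c=273+int((v-187)*.2)
        l=c
        while row[l]<th: l-=1
        r=c
        while row[r]<th: r+=1
        L.append(ray(T,p,l+(th-row[l])/(row[l+1]-row[l]),v,z)[:2]); Rr.append(ray(T,p,r-1+(th-row[r-1])/(row[r]-row[r-1]),v,z)[:2])
    for e in (L,Rr):
        a=cv2.fitLine(np.array(e,np.float32),cv2.DIST_HUBER,0,.01,.01).ravel(); print(np.degrees(np.arctan2(a[1],a[0])).round(1)%180,end=' ')
    print('width',np.linalg.norm(np.mean(L,0)-np.mean(Rr,0)).round(1), 'mid',((np.mean(L,0)+np.mean(Rr,0))/2).round(1),'dir from axis',[np.degrees(np.arctan2(*((np.mean(L,0)+np.mean(Rr,0))/2-a)[::-1])).round(1) for a in ((500.1,-176.5),(499.5,-176.7))])
    C=cloud(T,p,f['d']); m=(abs(C[...,2]-26)<2.5)&(np.hypot(C[...,0]-508,C[...,1]+160)<70)
    print('block',cv2.minAreaRect(C[m][:,:2].astype(np.float32)))
for n in('wt_old.npz','wt.npz'): edges(n)
E
python3 tg3.py
```

```text
61.4 70.1 width 11.5 mid [ 510.4 -154.9] dir from axis [np.float64(64.6), np.float64(63.5)]
block ((508.64984130859375, -160.53379821777344), (109.27359771728516, 69.63756561279297), 63.14219665527344)
60.7 68.6 width 11.5 mid [ 510.7 -155.1] dir from axis [np.float64(63.6), np.float64(62.5)]
block ((508.5316467285156, -160.5147705078125), (109.17841339111328, 69.51861572265625), 63.244815826416016)
```

Emit:
{"name": "step_arm", "arguments": {"commands": [{"hand":-1,"tx":0,"ty":0,"tz":0,"roll":1},{"hand":-1,"tx":0,"ty":0,"tz":0,"roll":0},{"hand":-1,"tx":0,"ty":0,"tz":0,"roll":0}]}}

```text
time_s: 19.77
tool_pos: [497.8, -176.8, 119.7]
eef_rot: [0.0, 0.902, 0.431, -0.0]
ft_force: [-3.6, -0.3, 9.7]
opening: 21.5
grip_force: 45.0
```

```bash
cp wt.npz wt_old.npz; python3 st.py; python3 tongue.py|tail -1; python3 tg3.py|tail -2
```

```text
19.77 [ 497.81 -176.82  119.68] yaw -38.89 F tool [-2.45 -2.61 -9.74] T world [0.069 0.96  0.055]
        150,  165,  180])) 57.6740803239603 44.042389378461294
60.9 68.1 width 11.5 mid [ 511.1 -155.2] dir from axis [np.float64(62.7), np.float64(61.7)]
block ((508.6312255859375, -160.65072631835938), (109.39366149902344, 69.65406036376953), 63.2768669128418)
```

Emit:
{"name": "step_arm", "arguments": {"commands": [{"hand":-1,"tx":0,"ty":0,"tz":0,"roll":1},{"hand":-1,"tx":0,"ty":0,"tz":0,"roll":0},{"hand":-1,"tx":0,"ty":0,"tz":0,"roll":0}]}}

```text
time_s: 20.2
tool_pos: [497.8, -176.8, 119.7]
eef_rot: [0.0, 0.906, 0.423, -0.0]
ft_force: [-3.6, 1.0, 9.5]
opening: 21.9
grip_force: 45.0
```

```bash
cp wt.npz wt_old.npz; python3 st.py; python3 tongue.py|tail -1; python3 tg3.py|tail -2
```

```text
20.2 [ 497.82 -176.76  119.66] yaw -39.9 F tool [-1.53 -3.42 -9.49] T world [0.106 0.948 0.075]
        150,  165,  180])) 57.87295884351236 43.91920033289985
60.3 68.0 width 11.4 mid [ 511.2 -155.2] dir from axis [np.float64(62.5), np.float64(61.5)]
block ((508.61114501953125, -160.55419921875), (109.32917785644531, 69.5434341430664), 63.03411102294922)
```

Emit:
{"name": "step_arm", "arguments": {"commands": [{"hand":-1,"tx":0,"ty":0,"tz":0,"roll":1},{"hand":-1,"tx":0,"ty":0,"tz":0,"roll":0},{"hand":-1,"tx":0,"ty":0,"tz":0,"roll":0}]}}

```text
time_s: 20.62
tool_pos: [497.8, -176.7, 119.6]
eef_rot: [0.0, 0.91, 0.416, -0.0]
ft_force: [-3.6, 0.3, 10.6]
opening: 21.9
grip_force: 45.0
```

```bash
cp wt.npz wt_old.npz; python3 st.py; python3 tongue.py|tail -1; python3 tg3.py|tail -2
```

```text
20.62 [ 497.81 -176.73  119.65] yaw -40.89 F tool [ -2.11  -2.96 -10.55] T world [0.159 0.963 0.081]
        150,  165,  180])) 57.54974004526241 43.896207551474404
59.3 68.2 width 11.3 mid [ 511.3 -155.1] dir from axis [np.float64(62.3), np.float64(61.3)]
block ((508.6234436035156, -160.5255126953125), (109.33243560791016, 69.58154296875), 62.96782302856445)
```

Emit:
{"name": "step_arm", "arguments": {"commands": [{"hand":-1,"tx":0,"ty":0,"tz":0,"roll":1},{"hand":-1,"tx":0,"ty":0,"tz":0,"roll":0.5},{"hand":-1,"tx":0,"ty":0,"tz":0,"roll":0},{"hand":-1,"tx":0,"ty":0,"tz":0,"roll":0}]}}

```text
time_s: 21.18
tool_pos: [497.8, -176.7, 119.6]
eef_rot: [-0.0, 0.915, 0.404, -0.0]
ft_force: [-3.8, 1.2, 9.9]
opening: 21.9
grip_force: 45.0
```

```bash
cp wt.npz wt_old.npz; python3 st.py; python3 tongue.py|tail -1; python3 tg3.py|tail -2
```

```text
21.18 [ 497.76 -176.7   119.63] yaw -42.39 F tool [-1.67 -3.64 -9.92] T world [0.165 0.942 0.067]
        150,  165,  180])) 57.028874512429475 43.93823122669008
58.2 67.0 width 11.3 mid [ 511.5 -155. ] dir from axis [np.float64(62.1), np.float64(61.1)]
block ((508.6126403808594, -160.55596923828125), (109.19444274902344, 69.56248474121094), 63.12885665893555)
```

The tongue followed 1:1 until yaw -38.9 and then stopped at ≈62.5° (block axis 63.1°) while the torque built up, so it is at the stop. Next: back off the torque within the lash, then lift straight out.

Emit:
{"name": "step_arm", "arguments": {"commands": [{"hand":-1,"tx":0,"ty":0,"tz":0,"roll":-3},{"hand":-1,"tx":0,"ty":0,"tz":0,"roll":-3},{"hand":-1,"tx":0,"ty":0,"tz":0,"roll":-2},{"hand":-1,"tx":0,"ty":0,"tz":0,"roll":0}]}}

```text
time_s: 21.72
tool_pos: [498.1, -176.9, 119.7]
eef_rot: [0.0, 0.885, 0.467, 0.0]
ft_force: [-2.3, 1.0, 10.0]
opening: 21.9
grip_force: 45.0
```

```bash
cp wt.npz wt_old.npz; python3 st.py; python3 tongue.py|tail -1; python3 tg3.py|tail -2
```

```text
21.73 [ 498.05 -176.92  119.73] yaw -34.38 F tool [-0.46 -2.51 -9.98] T world [ 0.079  0.809 -0.019]
        150,  165,  180])) 58.02896892085656 43.93051972693419
62.2 68.4 width 11.4 mid [ 510.8 -155.4] dir from axis [np.float64(63.0), np.float64(61.9)]
block ((508.5702819824219, -160.537841796875), (109.17332458496094, 69.6742172241211), 63.15123748779297)
```

Emit:
{"name": "step_arm", "arguments": {"commands": [{"hand":-1,"tx":0,"ty":0,"tz":-1,"roll":0},{"hand":-1,"tx":0,"ty":0,"tz":-2,"roll":0},{"hand":-1,"tx":0,"ty":0,"tz":-3,"roll":0},{"hand":-1,"tx":0,"ty":0,"tz":-5,"roll":0},{"hand":-1,"tx":0,"ty":0,"tz":-15,"roll":0},{"hand":-1,"tx":0,"ty":0,"tz":-25,"roll":0},{"hand":-1,"tx":0,"ty":0,"tz":-25,"roll":0},{"hand":-1,"tx":0,"ty":0,"tz":-25,"roll":0},{"hand":-1,"tx":0,"ty":0,"tz":0,"roll":0}]}}

```text
time_s: 22.9
tool_pos: [499.1, -177.2, 222.3]
eef_rot: [0.002, 0.885, 0.466, 0.002]
ft_force: [0.6, -0.6, -1.6]
opening: 21.8
grip_force: 45.0
```

```bash
python3 st.py
python3 - <<'E'
from slot import *
T,p,im,d=shot('wrist'); np.savez('w8.npz',im=im,d=d,T=T); g=im.astype(int).mean(-1)
s=tip_of('wrist','flat_driver')[:1]; print([tw(T,r['point']).round(1) for r in s])
for v in range(208,222,2): print(v,g[v,270:292].astype(int))
C=cloud(T,p,d); m=(abs(C[...,2]-44)<2.2); dx,dy=C[...,0]-500.3,C[...,1]+176.6; r=np.hypot(dx,dy); m&=(r>15)&(r<26); print(m.sum(),np.median(np.degrees(np.arctan2(dy,dx))[m]))
plan([582.4,193.6,223.5],-83.7)
E
```

```text
22.9 [ 499.13 -177.23  222.34] yaw -34.4 F tool [-0.14  0.8   1.58] T world [-0.1    0.105 -0.037]
[array([ 502.8, -176.5,  153. ])]
208 [133 132 134 135 135 136 134 133 136 158 191 209 211 210 209 209 210 211
 210 210 210 210]
210 [134 133 133 135 135 135 134 133 134 144 172 200 209 211 208 209 209 209
 208 207 204 202]
212 [134 132 132 133 131 130 128 124 116  99  92 105 141 170 171 164 153 146
 143 138 124 116]
214 [102  97  92  94 100 118 134 135 125  93  73  86 121 153 151 147 152 154
 155 143 112 100]
216 [ 99  98  99  99  99  99  98  99  94  80  73  77  93 109 105 101 102 104
 108 109 103 102]
218 [ 98  98  99  99  98  98 100  99  97  94  92  93  95  98 101 101 101 101
 101 101 102 102]
220 [ 98  98  99  99  98  99  98  93  86  92 100  99  92  84  93 100 102 101
 101 100 102 101]
150 58.78856325450968
pos [ 497.8 -176.6  219.6] yaw_y -34.41 tilt [-1.e-04  2.e-04 -1.e+00] shift [ 353.2 -139.4   -3.8] |d| 379.7 roll 49.29 j [-0.49  0.35  1.53  0.    1.26  0.11]
```

The blade sits exactly as before in the hand (u=280.2), so nothing slipped. Heading back to the stand.

Emit:
{"name": "step_arm", "arguments": {"commands": [{"hand":-1,"tx":18,"ty":-7,"tz":0,"roll":0},{"hand":-1,"tx":35,"ty":-14,"tz":0,"roll":0},{"hand":-1,"tx":35,"ty":-14,"tz":0,"roll":0},{"hand":-1,"tx":35,"ty":-14,"tz":0,"roll":0},{"hand":-1,"tx":35,"ty":-14,"tz":0,"roll":0},{"hand":-1,"tx":35,"ty":-14,"tz":0,"roll":0},{"hand":-1,"tx":35,"ty":-14,"tz":0,"roll":0},{"hand":-1,"tx":35,"ty":-14,"tz":0,"roll":0},{"hand":-1,"tx":35,"ty":-14,"tz":0,"roll":0},{"hand":-1,"tx":35,"ty":-14,"tz":0,"roll":0},{"hand":-1,"tx":20,"ty":-6,"tz":0,"roll":0},{"hand":-1,"tx":0,"ty":0,"tz":0,"roll":9}]}}

```text
time_s: 24.5
tool_pos: [581.9, 195.9, 218.2]
eef_rot: [-0.001, 0.919, 0.395, -0.001]
ft_force: [-0.1, 0.8, -2.9]
opening: 21.5
grip_force: 45.0
```

Emit:
{"name": "step_arm", "arguments": {"commands": [{"hand":-1,"tx":0,"ty":0,"tz":0,"roll":10},{"hand":-1,"tx":0,"ty":0,"tz":0,"roll":10},{"hand":-1,"tx":0,"ty":0,"tz":0,"roll":10},{"hand":-1,"tx":0,"ty":0,"tz":0,"roll":10.3},{"hand":-1,"tx":0,"ty":0,"tz":0,"roll":0},{"hand":-1,"tx":0,"ty":0,"tz":0,"roll":0}]}}

```text
time_s: 25.25
tool_pos: [582.4, 193.6, 219.3]
eef_rot: [-0.0, 0.998, 0.057, -0.001]
ft_force: [-0.3, -0.4, -1.9]
opening: 22.0
grip_force: 45.0
```

```bash
python3 -c "
from h import *
plan([582.4,193.6,100],-83.7)"
```

```text
pos [582.4 193.6 219.3] yaw_y -83.48 tilt [-0.0012 -0.     -1.    ] shift [  0.2  -0.  119.3] |d| 119.3 roll 0.22 j [0.2  0.51 1.27 0.   1.36 1.65]
```

Emit:
{"name": "step_arm", "arguments": {"commands": [{"hand":-1,"tx":0,"ty":0,"tz":20,"roll":0},{"hand":-1,"tx":0,"ty":0,"tz":25,"roll":0},{"hand":-1,"tx":0,"ty":0,"tz":25,"roll":0},{"hand":-1,"tx":0,"ty":0,"tz":13,"roll":0},{"hand":-1,"tx":0,"ty":0,"tz":0,"roll":0},{"hand":-1,"tx":0,"ty":0,"tz":0,"roll":0}]}}

```text
time_s: 26.0
tool_pos: [583.5, 193.2, 138.0]
eef_rot: [-0.0, 0.998, 0.055, 0.001]
ft_force: [0.6, -0.7, -1.3]
opening: 21.7
grip_force: 45.0
```

```bash
python3 -c "
from h import *
plan([582.4,193.6,82])"
```

```text
pos [583.5 193.2 138. ] yaw_y -83.68 tilt [ 1.8e-03  4.0e-04 -1.0e+00] shift [-1.2 -0.5 56. ] |d| 56.0 j [0.2  0.58 1.39 0.   1.17 1.66]
```

Emit:
{"name": "step_arm", "arguments": {"commands": [{"hand":-1,"tx":0,"ty":0,"tz":4,"roll":0},{"hand":-1,"tx":0,"ty":0,"tz":5,"roll":0},{"hand":-1,"tx":0,"ty":0,"tz":6,"roll":0},{"hand":-1,"tx":0,"ty":0,"tz":0,"roll":0},{"hand":-1,"tx":0,"ty":0,"tz":0,"roll":0}]}}

```text
time_s: 26.62
tool_pos: [585.1, 193.4, 127.8]
eef_rot: [-0.0, 0.998, 0.055, 0.004]
ft_force: [-5.9, -1.8, 28.1]
opening: 21.8
grip_force: 45.0
```

```bash
python3 -c "
from h import *
plan([582.4,193.6,82])"; python3 st.py
```

```text
pos [585.1 193.4 127.8] yaw_y -83.69 tilt [ 0.0087  0.0015 -1.    ] shift [-3.1 -0.5 45.8] |d| 45.9 j [ 0.2   0.59  1.4  -0.    1.14  1.66]
26.62 [585.1  193.41 127.78] yaw -83.69 F tool [ -5.82   1.11 -28.16] T world [-0.512  1.433  0.02 ]
```

It touched the rim, slightly off in x. Backing up to re-measure.

Emit:
{"name": "step_arm", "arguments": {"commands": [{"hand":-1,"tx":0,"ty":0,"tz":-6,"roll":0},{"hand":-1,"tx":0,"ty":0,"tz":-8,"roll":0},{"hand":-1,"tx":0,"ty":0,"tz":0,"roll":0},{"hand":-1,"tx":0,"ty":0,"tz":0,"roll":0},{"hand":-1,"tx":0,"ty":0,"tz":0,"roll":0}]}}

```text
time_s: 27.25
tool_pos: [582.6, 193.0, 135.3]
eef_rot: [0.0, 0.998, 0.055, -0.001]
ft_force: [0.1, 0.2, -2.0]
opening: 22.1
grip_force: 45.0
```

```bash
python3 st.py
python3 - <<'E'
from slot import *
for k in range(2):
    plan([582.4,193.6,82],-83.7)
    T,p,im,d=shot('wrist'); np.savez('w9.npz',im=im,d=d,T=T)
s=tip_of('wrist','flat_driver'); print([tw(T,r['point']).round(1) for r in s])
C=cloud(T,p,d); m=(abs(C[...,2]-60)<2.5)&(np.hypot(C[...,0]-582,C[...,1]-195)<50)
print('stand top visible',m.sum(),C[m].min(0).round(1),C[m].max(0).round(1),cv2.minAreaRect(C[m][:,:2].astype(np.float32)))
g=im.astype(int).mean(-1)
for v in range(190,224,2): print(v,g[v,262:300].astype(int))
E
```

```text
27.25 [582.61 192.98 135.29] yaw -83.71 F tool [ 0.11 -0.18  2.05] T world [-0.081  0.176 -0.08 ]
pos [582.6 193.  135.3] yaw_y -83.71 tilt [-1.1e-03 -1.0e-04 -1.0e+00] shift [-0.1 -0.6 53.3] |d| 53.3 roll -0.01 j [0.2  0.58 1.39 0.   1.17 1.66]
pos [582.7 193.  135.4] yaw_y -83.71 tilt [-8.e-04 -1.e-04 -1.e+00] shift [-0.2 -0.6 53.4] |d| 53.4 roll -0.01 j [0.2  0.58 1.39 0.   1.17 1.66]
[array([653.7, 209.1,  17. ]), array([632.2, 122.1,  15.2])]
stand top visible 4128 [556.1 158.2  57.5] [618.4 232.5  62.1] ((580.747802734375, 195.1636962890625), (60.20063781738281, 60.9577522277832), 72.92681884765625)
190 [106 105 104 104 103 103 104 105 105 106 107 106 106 105 103 102 101  99
  99  99  99  98  98  99 100 100 100  98  97  96  94  93  93  92  90  84
  73  61]
192 [104 104 104 104 105 106 106 106 106 105 103 102 100 100  99  98  98  98
  99  99 100 100  99 100  98  96  94  93  92  90  90  89  91  89  90  90
  90  91]
194 [104 104 106 106 106 106 105 103 102 100 100  99  98  98  98  98  98 100
 100 101  99  97  95  92  91  91  90  90  90  90  89  90  90  90  90  90
  90  91]
196 [10
[... 1142 characters left out ...]
 63 60 55 52 48 46 47 46 48 50 54 58 68 75 85 93 96
 96 94 93 84 65 58 59 59 60 61 60 60 59 60]
214 [85 78 63 55 51 48 44 42 42 41 40 40 41 40 41 42 49 61 67 66 60 55 65 81
 89 90 89 80 64 59 59 60 61 60 60 60 59 59]
216 [60 59 56 51 47 42 40 40 40 41 41 40 41 41 41 40 50 61 69 68 57 44 44 48
 51 56 57 59 59 59 60 59 59 59 58 58 60 60]
218 [61 57 53 49 43 40 41 41 41 40 39 40 41 41 39 41 47 58 62 60 51 39 38 44
 50 53 57 59 60 59 59 58 59 58 59 60 59 60]
220 [59 54 52 48 41 39 39 41 40 40 40 40 40 40 38 41 52 66 72 69 60 41 36 41
 48 51 55 58 58 59 59 59 59 59 59 59 60 60]
222 [60 57 54 48 41 40 40 40 39 40 40 39 41 38 41 50 70 87 94 91 78 56 40 40
 48 51 54 59 58 58 58 60 59 60 61 59 61 60]
```

Run:
```python
from slot import *
f=np.load('w9.npz'); T=f['T']; im=f['im']; p=camera_params('wrist'); g=cv2.GaussianBlur(im.astype(np.float32).mean(-1),(3,3),0)
# inner dark region (<50) left part above blade, projected at z=58 (chamfer bottom)
pts=[]
for v in range(210,224):
    c=272; l=c
    if g[v,c]>60: continue
    while g[v,l]<50: l-=1
    pts.append(ray(T,p,l,v,58)[:2])
for u in range(266,276):
    v=219
    while g[v,u]<50: v-=1
    pts.append(ray(T,p,u,v,58)[:2])
for v in (216,218,220,222):
    u=284
    while g[v,u]<50: u+=1
    pts.append(ray(T,p,u,v,58)[:2])
P=np.array(pts); from scipy.optimize import least_squares as LS
for R0 in (8,9):
    r=LS(lambda c:np.hypot(P[:,0]-c[0],P[:,1]-c[1])-R0,[582,195],loss='soft_l1'); print(R0,r.x,abs(r.fun).mean())
r=LS(lambda c:np.hypot(P[:,0]-c[0],P[:,1]-c[1])-c[2],[582,195,8],loss='soft_l1'); print(r.x)
plan([*r.x[:2],82])
```

```text
8 [581.2204148  195.78354032] 0.48261852756257534
9 [580.2998741  195.21614106] 0.25539380747467766
[580.2515583  195.20013094   9.04287872]
pos [582.7 193.  135.6] yaw_y -83.71 tilt [-5.e-04 -0.e+00 -1.e+00] shift [-2.2 -2.4 53.6] |d| 53.7 j [0.2  0.58 1.39 0.   1.17 1.66]
```

The hole axis is at ≈(580.7,195.3), so the driver had been standing off-centre at the start. Shifting and inserting.

Emit:
{"name": "step_arm", "arguments": {"commands": [{"hand":-1,"tx":-1.8,"ty":-2.8,"tz":0,"roll":0},{"hand":-1,"tx":0,"ty":0,"tz":3,"roll":0},{"hand":-1,"tx":0,"ty":0,"tz":3,"roll":0},{"hand":-1,"tx":0,"ty":0,"tz":4,"roll":0},{"hand":-1,"tx":0,"ty":0,"tz":3,"roll":0},{"hand":-1,"tx":0,"ty":0,"tz":0,"roll":0},{"hand":-1,"tx":0,"ty":0,"tz":0,"roll":0}]}}

```text
time_s: 28.28
tool_pos: [580.8, 195.6, 123.0]
eef_rot: [-0.0, 0.998, 0.055, 0.0]
ft_force: [-0.2, 0.2, -1.6]
opening: 21.5
grip_force: 45.0
```

```bash
python3 st.py
```

```text
28.27 [580.83 195.64 123.  ] yaw -83.71 F tool [-0.17 -0.22  1.58] T world [-0.052  0.2   -0.038]
```

Emit:
{"name": "step_arm", "arguments": {"commands": [{"hand":-1,"tx":0,"ty":0,"tz":8,"roll":0},{"hand":-1,"tx":0,"ty":0,"tz":10,"roll":0},{"hand":-1,"tx":0,"ty":0,"tz":10,"roll":0},{"hand":-1,"tx":0,"ty":0,"tz":8,"roll":0},{"hand":-1,"tx":0,"ty":0,"tz":2,"roll":0},{"hand":-1,"tx":0,"ty":0,"tz":0,"roll":0},{"hand":-1,"tx":0,"ty":0,"tz":0,"roll":0}]}}

```text
time_s: 29.15
tool_pos: [581.0, 195.7, 85.3]
eef_rot: [-0.0, 0.998, 0.055, 0.0]
ft_force: [0.2, 0.0, -0.3]
opening: 22.2
grip_force: 45.0
```

```bash
python3 st.py
```

```text
29.15 [581.04 195.71  85.34] yaw -83.71 F tool [0.24 0.02 0.3 ] T world [-0.062  0.229  0.009]
```

Emit:
{"name": "step_arm", "arguments": {"commands": [{"hand":-1,"tx":0,"ty":0,"tz":1.5,"roll":0},{"hand":-1,"tx":0,"ty":0,"tz":1,"roll":0},{"hand":-1,"tx":0,"ty":0,"tz":0.5,"roll":0},{"hand":-1,"tx":0,"ty":0,"tz":0,"roll":0}]}}

```text
time_s: 29.65
tool_pos: [580.7, 195.6, 81.9]
eef_rot: [-0.0, 0.998, 0.055, -0.0]
ft_force: [-1.1, -0.4, -2.3]
opening: 21.9
grip_force: 45.0
```

Emit:
{"name": "step_arm", "arguments": {"commands": [{"hand":-1,"tx":0,"ty":0,"tz":0.5,"roll":0},{"hand":-1,"tx":0,"ty":0,"tz":0,"roll":0}]}}

```text
time_s: 29.9
tool_pos: [580.8, 195.7, 81.7]
eef_rot: [-0.0, 0.998, 0.055, 0.0]
ft_force: [-1.5, 0.4, 1.4]
opening: 21.9
grip_force: 45.0
```

The collar is on the stand at home height. Releasing and withdrawing straight up.

Emit:
{"name": "step_arm", "arguments": {"commands": [{"hand":-0.3,"tx":0,"ty":0,"tz":0,"roll":0},{"hand":0.2,"tx":0,"ty":0,"tz":0,"roll":0},{"hand":0.2,"tx":0,"ty":0,"tz":0,"roll":0},{"hand":0.2,"tx":0,"ty":0,"tz":0,"roll":0},{"hand":0.2,"tx":0,"ty":0,"tz":-20,"roll":0},{"hand":0.2,"tx":0,"ty":0,"tz":-40,"roll":0},{"hand":0.2,"tx":0,"ty":0,"tz":-50,"roll":0},{"hand":0.2,"tx":0,"ty":0,"tz":-40,"roll":0},{"hand":0.2,"tx":0,"ty":0,"tz":0,"roll":0},{"hand":0.2,"tx":0,"ty":0,"tz":0,"roll":0}]}}

```text
time_s: 31.15
tool_pos: [580.3, 195.5, 230.7]
eef_rot: [0.0, 0.998, 0.055, -0.001]
ft_force: [0.2, 0.2, -1.1]
opening: 55.5
grip_force: 0.0
```

```bash
python3 look.py w10 flat_driver
python3 - <<'E'
from slot import *
f=np.load('w10.npz'); T,d=f['T'],f['d']; C=cloud(T,camera_params('wrist'),d)
m=(C[...,2]>136)&(C[...,2]<145)&(np.hypot(C[...,0]-581,C[...,1]-195)<30); print('cap',m.sum(),C[m].mean(0).round(1))
n='top'; T,p,im,d=shot(n); save('top2.png',im)
for k in ['slot','flat_driver','driver_stand','nozzle_1','screwdriver','wood_tool']: print(k,[(round(r['conf'],2),tw(T,r['point']).round(1)) for r in tip_of(n,k)][:5])
s=observe(); print(s['ft_force'],s['opening'],s['time_s'])
E
```

```text
pos [580.3 195.5 230.7] yaw_y -83.71 tilt [-1.1e-03 -2.0e-04 -1.0e+00] shift [  1.8  -1.3 -19.3] |d| 19.4 j [0.2  0.5  1.26 0.   1.38 1.66]
31.15
flat_driver [(0.94, array([631.5, 122.8,  14.8])), (0.81, array([582.5, 193.1,  13. ])), (0.7, array([467. , 216.6,  15.8])), (0.7, array([651.5, 211.5,  15. ]))]
flat_driver 0.89 228 272 0 110 [722.7 239.8  22.8]
flat_driver 0.85 240 350 108 145 [641.4 199.8  22.5]
flat_driver 0.84 205 253 175 267 [537.7 252.3  21.9]
flat_driver 0.69 267 295 175 222 [590.1 194.9 133.9]
flat_driver 0.63 336 346 324 335 [387.9  91.3  21.7]
cap 346 [583.4 194.3 138.3]
slot [(0.65, array([ 494.1, -172.5,   50.6]))]
flat_driver [(0.77, array([501.5, 107.8,  16.9])), (0.69, array([463.5, 218.1,  14.7])), (0.57, array([628.2, 123.8,  14.5])), (0.48, array([ 526.8, -297.2,    2. ])), (0.39, array([579.7, 195.5,  14.5]))]
driver_stand [(0.94, array([579.3, 202.1,   1.2])), (0.27, array([ 507.7, -155.5,   -0.6]))]
nozzle_1 [(0.61, array([ 697.2, -158.4,    4.7]))]
screwdriver [(0.94, array([ 525.8, -297.3,    5.6]))]
wood_tool []
[0.14777306 0.36662991 1.24129965] 55.37278490313047 31.65
```

```bash
python3 -c "
from workcell import *
print(close_job())"
```

```text
the job is handed in; nothing more can be done
None
```

The job is handed in but the verdict wasn't returned: by my measurements the screw is at its stop with the tongue over the nozzle's foot, and the driver is back down on its collar in the stand, released. When returning it I first touched the stand's rim at about 28 N, then backed off and re-centred; the wood tool wasn't detected in the last top view, so its position is unconfirmed.

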